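Stack the sawn blanks in the cradle and rack the base plates

ROBOT

A 6-joint arm with a two-finger parallel gripper is mounted at the origin on a cart in front of the work surface, level with it; the furniture and walls round the work are solid. World frame = base frame: x ahead of the robot, y to its left, z up, the work surface at z = 0. Lengths are in m, angles in degrees, forces in N, time in s.
With the tool pointing down it reaches from about 0.4 to 0.825 m from the base axis. Payload 7 kg.
Tool frame: the origin (TCP) lies midway between the tips of the shut fingers; the grasp point (between the pads) lies 19 mm behind it (grip_depth is the distance from the TCP to the grasp point, in m); z points along the fingers, y is the direction in which the jaws open and shut (so a half turn about z gives the same grasp; the last joint's range is limited). The gripper opens to 88 mm and grips with 3 to 60 N. Pads are 19 mm wide; open, the fingers measure 130 mm over their backs; the gripper's body (78 mm by 193 mm) begins 47 mm behind the grasp point.
Start: joints at [81.308, 20.546, 0.682, 0, -70.136, -16.507], TCP at [0.287, 0.611, 0.227] pointing down, gripper open.
Joint ranges: [-176.03, 176.03], [-82.01, 121.73], [-58.28, 71.71], [-173.87, 95.51], [-174.79, -0.11], [-173.66, 173.66]. Speed limits (degrees/s): [136.94, 136.94, 172.46, 180, 180, 180].

INTERFACE

Orientations are given as [roll, pitch, yaw] about the fixed x, y, z axes, in that order (R = Rz(yaw) Ry(pitch) Rx(roll)).
In Python, from plant import * gives the robot as it stands.
- The arm moves only by the shell command python3 -m inch 'ROWS'. ROWS is JSON, a list of rows, each an object of numbers: "ax", "ay", "az": the turn, a rotation vector about the tool's x, y, z in degrees; "dx", "dy", "dz": the shift along the tool's x, y, z in mm; "fingers": the finger opening in mm, from 0 to 87.6. In form: [{"ax": .., "ay": .., "az": .., "dx": .., "dy": .., "dz": .., "fingers": ..}, ...]. A call has 1 to 8 rows; each row is the pose to reach, as a shift and turn from the pose commanded when the call began, along the tool's axes at that moment; what a row does not reach only later rows make up. A row lasts 1/8 s, in which the tool goes at most 62.5 mm and 10.7 degrees, less where a joint would pass 70% of its speed; a pose out of reach is approached as far as the arm can. A call with a gripper value outside its range is refused whole. The fingers move at their own pace and stop on an object; the grip force is fixed at half the most. Time passes only in rows, so rows that repeat a pose let the fingers close. It gives the time, the measured TCP pose, the force and the opening at its end, in the units of the state.
- get_obs(): the state, without advancing time (a new reading comes with each control period).
- snapshot(name): name is "scene" or "side" or "wrist"; returns a dict with "image" (400x640x3 uint8, red, green, blue), "fx", "fy", "cx", "cy" (pixels), "rvec" (rotation vector, rad) and "tvec" (3), from world to camera coordinates, as OpenCV has them. Camera axes: x right, y down, z forward; pixel columns grow to the right and rows downward; lengths in m; the calibration is good to about 2 mm. A picture is of the moment at which its call begins. There is no depth.
- close_job(): hands the job in, once; it reports no verdict.
Trained networks look in the newest picture that a camera, given by its name, has taken for a name from the list of things; names that differ only in an ending like _2 or _b are one class to them, and where a whole thing is asked for, a point or a joint stands for the part that bears it (a point fixed in the world has none). Each returns a list of dicts, best first, with "score" (0 to 1); they miss things now and then, are a little off and sometimes report something else, mostly with a low value. They report only what shows in the picture. A call takes as long as a camera call.
- search_frame(target, camera): "bbox" ([centre column, centre row, width, height] in pixels, round what is visible of it).
- trace(target, camera): "mask" (400x640 bool, what is visible of it) and "bbox" ([centre column, centre row, width, height] in pixels, round what is visible of it).
- landmark_of(target, camera): "position" ([column, row] in pixels: a listed point, or the origin of a listed thing).
The state is a dict: "clock": time; "joint_pos": joint angles; "qvel": joint speeds; "tau": joint torques, N m; "tool_pos": TCP position; "orientation": TCP orientation; "force": force on the tool from outside, world axes, zero at the start; "moment": the same for the moment, N m; "opening": finger opening in m.
Only numpy, scipy, OpenCV 4.12 (cv2) and the standard library are available. Lean on these libraries where they do the work, as an engineer would, in place of code of your own. Each camera call takes 0.05 s, during which the arm holds its last target.

TASK

Put the sawn parts for the next welding job in order: lay three of the round blanks from the saw tray side by side in the stacking cradle as the base row, slide the cradle's stop up tight so that the row is closed with no gaps, then saddle all remaining blanks in the gaps on top to make a pyramid, ends in line with the row below. Stand every base plate on its long edge in a slot of the plate rack, one to a slot, fully down and about the middle of the slot; leave the tools on the bench where they are.

Things in the scene. Friction and masses are not known exactly. Their poses are not given: they have to be found in the camera images.
- cradle: stacking cradle fixed to the bench: flat grey bar 44 mm wide (x), 305 long (y), upper face 8 mm above bench. Fixed stop at its +y end, 64 mm high, inner face at y=+84; sliding stop at the -y end. Blanks overhang the bar 9 mm at each end, so their end faces stay free for fingers. Origin: under the closed base row's middle, bench height; x: the blanks' axes, y: along the row to the fixed stop
- stop (a joint): sliding stop of the cradle, m: 0 = closed on a tight base row (its face, 44 mm wide, 58 high, at cradle y=-84 mm); grows as it opens towards cradle -y, up to 0.068; could go to -0.015 with no row there. Starts open by 40 to 65 mm. Slides stiffly (7 N) and stays where it is left; pushing the row along adds a few N
- stop_grip (a point): grasp point on the sliding stop: 18 mm below the top of its upright black post (18 mm across cradle x, 22 along y, top 90 mm above bench); 34 mm behind the stop's face (cradle -y), 72 mm above bench
- seat_left (a point): where the centre of the base blank next to the fixed stop belongs (cradle x 0, y +56 mm, 36 mm above the bench); axes as the cradle
- seat_mid (a point): where the centre of the middle base blank belongs (cradle y 0, 36 mm above the bench)
- seat_right (a point): where the centre of the base blank next to the sliding stop belongs (cradle y -56 mm, 36 mm above the bench)
- seat_saddle_left (a point): where the centre of a blank belongs that is saddled on the left and middle base blanks (cradle y +28 mm, 84.5 mm above the bench)
- seat_saddle_right (a point): where the centre of a blank belongs that is saddled on the middle and right base blanks (cradle y -28 mm, 84.5 mm above the bench)
- seat_top (a point): where the centre of the sixth blank belongs, saddled on the two of the second row (cradle y 0, 133 mm above the bench)
- rack: plate rack fixed to the bench: dark base sheet 120 x 196 mm with four grey ribs 90 mm long, tops 40 mm above bench, making three slots along the rack's x, 22 mm wide, 34 deep, 56 apart along its y. Origin: middle of its underside; z up
- slot_1 (a point): middle of the floor of the rack's slot at its +y end, 6 mm above the bench; axes as the rack
- slot_2 (a point): middle of the floor of the rack's middle slot, 6 mm above the bench
- slot_3 (a point): middle of the floor of the rack's slot at its -y end, 6 mm above the bench
- blank_1: round sawn aluminium blank, 56 mm diameter, 62 long, about 0.4 kg, lying on its side in the tray; all alike, 4 to 6 are there. Origin: its centre; x: along the blank (y, z turn as it rolls). Best held across its two end faces (62 mm), so that the fingers miss its neighbours in the stack. Rolls a little if knocked
- blank_2: round blank like blank_1
- blank_3: round blank like blank_1
- blank_4: round blank like blank_1
- blank_5: round blank like blank_1
- blank_6: round blank like blank_1
- plate_1: aluminium base plate with four bolt holes, 110 mm long (x), 16 thick (y), 72 high (z), about 0.34 kg, standing freely on a long edge on the bench; three of them, all alike. Origin: middle of the edge it stands on; z up. Falls over if pushed at the top
- plate_2: base plate like plate_1
- plate_3: base plate like plate_1
- lamp: dark pocket lamp lying on the bench, 104 mm long, not to be moved
- tray: shallow sheet-steel saw tray in front of the cradle, fixed, in which the blanks lie side by side, their axes about along its x: inside 190 mm (x) by 450 mm (y), floor 2 mm above the bench, lips 20 mm above the bench, with low pressed beads (4 mm high, along x, 75 mm apart). Origin: middle of its underside; z up

How it is judged (in metres and radians):
On the way:
1. three blanks lie in the base row of the cradle and the stop is slid up tight against them (distance between any of blank_1, blank_2, blank_3, blank_4, blank_5, blank_6 and seat_left below 0.012 m and distance between any of blank_1, blank_2, blank_3, blank_4, blank_5, blank_6 and seat_mid below 0.012 m and distance between any of blank_1, blank_2, blank_3, blank_4, blank_5, blank_6 and seat_right below 0.012 m and value of joint stop below 0.006 m), for 0.2 s.
At the end, for the whole second after the job is handed in: each blank there: centre within 12 mm of one of the six seats, axis within 0.15 rad of the cradle's; stop within 6 mm of closed; each plate: mid lower edge within 20 mm of a slot floor's middle, tilt under 0.22 rad, within 0.25 rad along the slot; all at rest (value of joint stop below 0.006 m and (distance between blank_1 and seat_left below 0.012 m or distance between blank_1 and seat_mid below 0.012 m or distance between blank_1 and seat_right below 0.012 m or distance between blank_1 and seat_saddle_left below 0.012 m or distance between blank_1 and seat_saddle_right below 0.012 m or distance between blank_1 and seat_top below 0.012 m) and angle between the x axis of each of blank_1, blank_2, blank_3, blank_4, blank_5, blank_6 and the x axis of cradle, either way round below 0.15 rad and linear speed of each of blank_1, blank_2, blank_3, blank_4, blank_5, blank_6, plate_1, plate_2, plate_3 below 0.02 m/s and (distance between blank_2 and seat_left below 0.012 m or distance between blank_2 and seat_mid below 0.012 m or distance between blank_2 and seat_right below 0.012 m or distance between blank_2 and seat_saddle_left below 0.012 m or distance between blank_2 and seat_saddle_right below 0.012 m or distance between blank_2 and seat_top below 0.012 m) and (distance between blank_3 and seat_left below 0.012 m or distance between blank_3 and seat_mid below 0.012 m or distance between blank_3 and seat_right below 0.012 m or distance between blank_3 and seat_saddle_left below 0.012 m or distance between blank_3 and seat_saddle_right below 0.012 m or distance between blank_3 and seat_top below 0.012 m) and (distance between blank_4 and seat_left below 0.012 m or distance between blank_4 and seat_mid below 0.012 m or distance between blank_4 and seat_right below 0.012 m or distance between blank_4 and seat_saddle_left below 0.012 m or distance between blank_4 and seat_saddle_right below 0.012 m or distance between blank_4 and seat_top below 0.012 m) and (distance between blank_5 and seat_left below 0.012 m or distance between blank_5 and seat_mid below 0.012 m or distance between blank_5 and seat_right below 0.012 m or distance between blank_5 and seat_saddle_left below 0.012 m or distance between blank_5 and seat_saddle_right below 0.012 m or distance between blank_5 and seat_top below 0.012 m) and (distance between blank_6 and seat_left below 0.012 m or distance between blank_6 and seat_mid below 0.012 m or distance between blank_6 and seat_right below 0.012 m or distance between blank_6 and seat_saddle_left below 0.012 m or distance between blank_6 and seat_saddle_right below 0.012 m or distance between blank_6 and seat_top below 0.012 m) and (distance between plate_1 and slot_1 below 0.02 m or distance between plate_1 and slot_2 below 0.02 m or distance between plate_1 and slot_3 below 0.02 m) and angle between each of plate_1, plate_2, plate_3's own z axis and vertical below 0.22 rad and angle between the y axis of each of plate_1, plate_2, plate_3 and the y axis of rack, either way round below 0.25 rad and (distance between plate_2 and slot_1 below 0.02 m or distance between plate_2 and slot_2 below 0.02 m or distance between plate_2 and slot_3 below 0.02 m) and (distance between plate_3 and slot_1 below 0.02 m or distance between plate_3 and slot_2 below 0.02 m or distance between plate_3 and slot_3 below 0.02 m)); the robot touches nothing.
It fails at once if the pocket lamp lying on the bench is moved by more than 40 mm (distance of lamp from where it was at the start of the episode above 0.04 m).
Of blank_1, blank_2, blank_3, blank_4, blank_5, blank_6 only 4 to 6 are there at a start; the rules pass over those that are not, and their reading is None.
At some moment in a run one of blank_1, blank_2, blank_3, blank_4, blank_5, blank_6 may be knocked a few centimetres aside while the robot is not near it.
It also fails if it takes over 210 s, if anything falls off the work surface, if the arm or the gripper's body presses on something with over 40 N, if the wrist force passes 120 N, or if a joint passes its speed limit or range.

## Working session

There is one attempt and no reset: what is moved stays moved. The work goes in short steps, Python scripts to look and compute and a shell command to move; the robot and the scene stay as the last step left them, time stands still between calls to the robot, and variables do not carry over. Pictures are saved under pics/ and viewed, and the job is handed in when it is done.

```bash
ls; mkdir -p pics
python3 - <<'E'
from plant import *
import cv2
print(get_obs())
for n in ["scene","side","wrist"]:
    s=snapshot(n); cv2.imwrite(f"pics/{n}0.png",s["image"][:,:,::-1]); print(n,s["fx"],s["fy"],s["cx"],s["cy"],s["rvec"],s["tvec"])
E
```

```text
pics
{'clock': 0.0, 'joint_pos': array([ 8.13099812e+01,  2.05911400e+01,  6.34603943e-01, -1.98415365e-02,
       -7.01367552e+01, -1.65060565e+01]), 'qvel': array([ 0.04835991, -0.00441946,  0.00254272,  0.0961869 ,  0.09153587,
       -0.08253627]), 'tau': array([ 1.22465586e-03, -5.82714951e+01,  2.93045801e+01,  6.99667364e+00,
        6.97305237e-03, -1.60160885e-04]), 'tool_pos': array([0.28718611, 0.61032009, 0.22563321]), 'orientation': array([ 1.79905253e+02, -8.62438555e-03, -2.52028250e+01]), 'force': array([ 0.07738276,  0.32303771, -0.34452173]), 'moment': array([-0.01634435,  0.05182627,  0.04219977]), 'opening': 0.0874367526800525}
scene 451.18832227906125 451.18832227906125 311.6263174486243 199.29647502462637 [ 2.34509598 -0.6114539   0.25280262] [-0.54586809  0.24630031  1.46189866]
side 513.0650444304439 513.0650444304439 324.70196059266897 189.3521807033658 [ 2.18969721  0.09199153 -0.01976265] [-0.57553334  0.01975665  1.67125484]
wrist 326.8336085467408 326.8336085467408 320.21047904153556 199.67127089871693 [-1.58193981  2.4929117   0.38270954] [ 0.67490651 -0.03714489  0.39062187]
```

View pics/scene0.png

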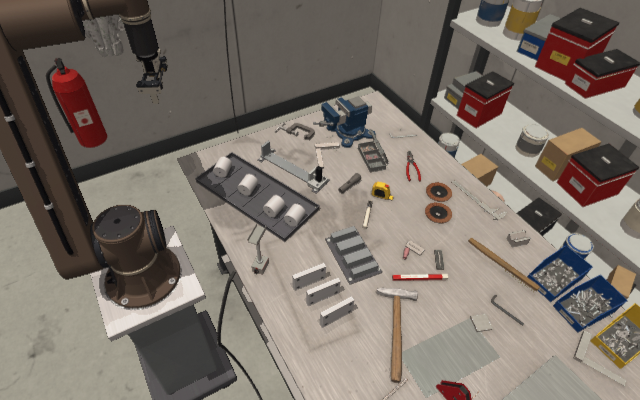

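View pics/side0.png

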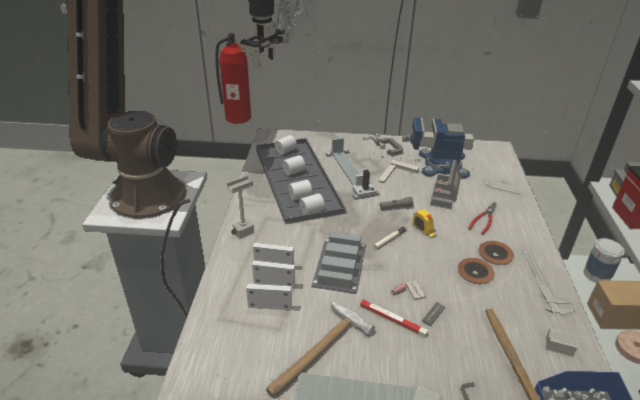

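View pics/wrist0.png

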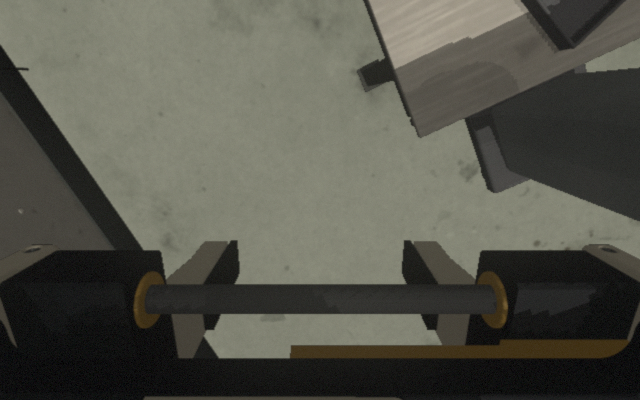

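```bash
cat > h.py <<'E'
from plant import *
import numpy as np, cv2
def cam(s):
    R=cv2.Rodrigues(np.array(s["rvec"],float))[0]; return R,np.array(s["tvec"],float),np.array([[s["fx"],0,s["cx"]],[0,s["fy"],s["cy"]],[0,0,1]])
def proj(s,P):
    R,t,K=cam(s); p=(R@np.atleast_2d(P).T).T+t; q=(K@p.T).T; return q[:,:2]/q[:,2:]
def onz(s,uv,z):
    R,t,K=cam(s); d=R.T@np.linalg.inv(K)@np.array([uv[0],uv[1],1.]); c=-R.T@t
    return c+d*(z-c[2])/d[2]
def tri(s1,u1,s2,u2):
    P=[]
    for s in(s1,s2):
        R,t,K=cam(s);P.append(K@np.c_[R,t])
    X=cv2.triangulatePoints(P[0],P[1],np.array(u1,float).reshape(2,1),np.array(u2,float).reshape(2,1)).ravel();return X[:3]/X[3]
def save(s,n,crop=None,k=1,pts=None):
    im=s["image"][:,:,::-1].copy()
    x0,y0=0,0
    if crop: x0,y0,x1,y1=crop; im=im[y0:y1,x0:x1]
    im=cv2.resize(im,None,fx=k,fy=k,interpolation=cv2.INTER_CUBIC)
    for p in (pts if pts is not None else []): cv2.drawMarker(im,(int((p[0]-x0+.5)*k),int((p[1]-y0+.5)*k)),(0,0,255),cv2.MARKER_CROSS,8,1)
    cv2.imwrite("pics/"+n+".png",im)
E
python3 - <<'E'
from h import *
S={n:snapshot(n) for n in("scene","side")}
Z=dict(cradle=0,stop_grip=.072,seat_left=.036,seat_mid=.036,seat_right=.036,rack=0,slot_1=.006,slot_2=.006,slot_3=.006,blank_1=.03,plate_1=0,lamp=.01,tray=0)
for k,z in Z.items():
    for n in S:
        L=landmark_of(k,n)
        for d in L[:7]:
            print(k,n,round(d["score"],2),np.round(d["position"],1),np.round(onz(S[n],d["position"],z),3))
E
```

```text
cradle scene 0.94 [286.9 162.3] [0.653 0.249 0.   ]
cradle scene 0.55 [336.5 315.4] [ 0.473 -0.426  0.   ]
cradle side 0.84 [348.1 164.9] [0.643 0.251 0.   ]
stop_grip scene 0.2 [296.2 165.7] [0.642 0.147 0.072]
stop_grip side 0.98 [366.1 176.6] [0.704 0.076 0.072]
stop_grip side 0.64 [341.6 258.4] [ 0.643 -0.314  0.072]
seat_left scene 0.61 [274.2 152.3] [0.619 0.291 0.036]
seat_left side 0.93 [341.2 148.3] [0.614 0.304 0.036]
seat_mid scene 0.78 [281.4 156.5] [0.633 0.255 0.036]
seat_mid side 0.79 [344.7 159.2] [0.63  0.231 0.036]
seat_mid side 0.56 [272.9 284.6] [ 0.472 -0.389  0.036]
seat_mid side 0.42 [346.3 249.4] [ 0.654 -0.238  0.036]
seat_mid side 0.25 [334.2 276.3] [ 0.627 -0.345  0.036]
seat_right scene 0.64 [293.6 164.7] [0.653 0.19  0.036]
seat_right side 0.58 [348.7 160.6] [0.644 0.224 0.036]
seat_right side 0.16 [286.  145.2] [0.412 0.305 0.036]
rack scene 0.57 [351.2 255.4] [ 0.633 -0.261  0.   ]
rack scene 0.48 [272.7 152.5] [0.629 0.33  0.   ]
rack side 0.98 [337.9 264.7] [ 0.633 -0.263  0.   ]
rack side 0.15 [276.6 267.2] [ 0.466 -0.289  0.   ]
slot_1 scene 0.79 [3
[... 1529 characters left out ...]
[0.458 0.186 0.03 ]
plate_1 scene 0.94 [338.7 316.1] [ 0.478 -0.431  0.   ]
plate_1 scene 0.83 [322.8 293.8] [ 0.475 -0.342  0.   ]
plate_1 scene 0.74 [308.3 281.7] [ 0.456 -0.281  0.   ]
plate_1 side 0.73 [268.9 305.1] [ 0.467 -0.426  0.   ]
plate_1 side 0.72 [274.4 286.8] [ 0.471 -0.362 -0.   ]
plate_1 side 0.26 [340.8 258.4] [ 0.64  -0.237  0.   ]
lamp scene 0.6 [347.4 187. ] [0.788 0.007 0.01 ]
lamp scene 0.19 [283.4 134.6] [0.715 0.399 0.01 ]
tray scene 0.89 [254.4 193.2] [0.467 0.157 0.   ]
tray side 0.89 [296.2 175.4] [0.466 0.165 0.   ]
tray side 0.47 [395.7 207.3] [0.804 0.017 0.   ]
tray side 0.38 [269.9 305.3] [ 0.469 -0.426  0.   ]
tray side 0.24 [339.2 149.9] [0.606 0.352 0.   ]
```

Run:
```python
from h import *
a=snapshot("scene"); b=snapshot("side")
save(a,"sc1",(190,110,400,340),3); save(b,"sd1",(230,120,410,320),3.5)
R,t,K=cam(snapshot("wrist")); o=get_obs()
from scipy.spatial.transform import Rotation as Ro
T=Ro.from_euler("xyz",o["orientation"],degrees=True).as_matrix()
c=-R.T@t
print("cam in tool",T.T@(c-o["tool_pos"]), "cam axes in tool\n",np.round(T.T@R.T,4), Ro.from_matrix(T).as_matrix().round(3))
```

```text
cam in tool [ 0.08197667 -0.00065441 -0.15705881] cam axes in tool
 [[ 2.000e-04 -9.536e-01 -3.009e-01]
 [ 1.000e+00  2.000e-04 -1.000e-04]
 [ 2.000e-04 -3.009e-01  9.536e-01]] [[ 0.905 -0.426 -0.   ]
 [-0.426 -0.905 -0.   ]
 [ 0.     0.    -1.   ]]
```

View pics/sc1.png

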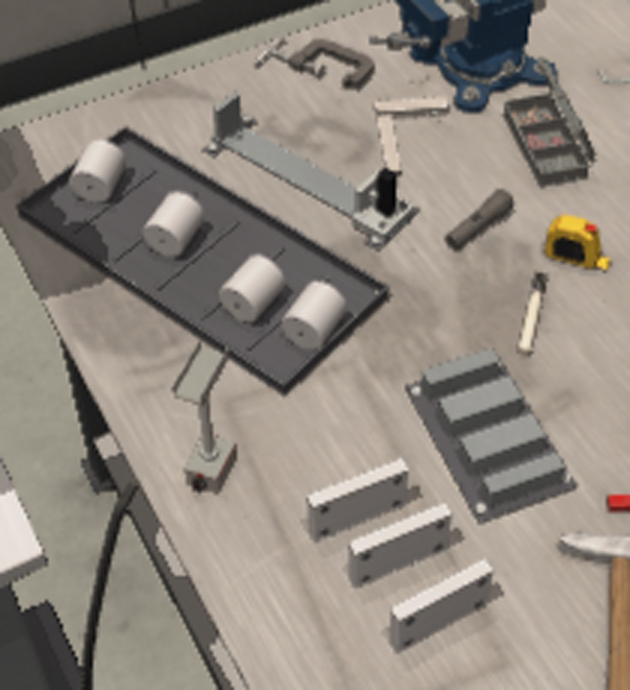

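View pics/sd1.png

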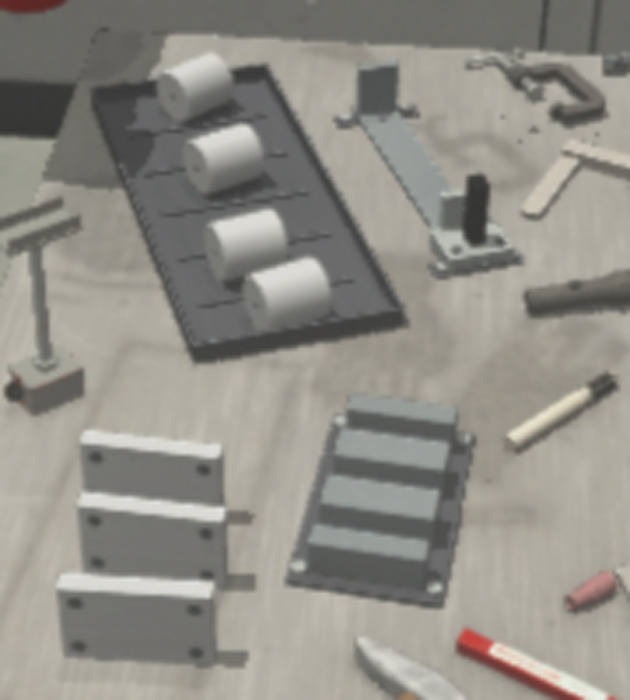

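```bash
cat >> h.py <<'E'
from scipy.spatial.transform import Rotation as Ro
def need(p,yaw,o=None):
    o=o or get_obs()
    T=Ro.from_euler("xyz",o["orientation"],degrees=True)
    G=Ro.from_euler("xyz",[180,0,yaw],degrees=True)
    d=T.inv().apply(np.array(p)-o["tool_pos"])*1000
    r=(T.inv()*G).as_rotvec(degrees=True)
    print("need d",np.round(d,1),"a",np.round(r,2))
def st():
    o=get_obs(); print("t",round(o["clock"],2),"pos",np.round(o["tool_pos"],4),"rpy",np.round(o["orientation"],2),"F",np.round(o["force"],1),"open",round(o["opening"]*1000,1),"j",np.round(o["joint_pos"],0)); return o
E
python3 -c "
from h import *
st(); need([.56,.20,.28],-73)"
```

```text
t 1.7 pos [0.2874 0.6107 0.2266] rpy [180.   -0.  -25.2] F [-0.3  0.1 -0.7] open 87.5 j [ 81.  21.   1.  -0. -70. -17.]
need d [421.5 255.6 -53.4] a [ 0.  -0.  47.8]
```

```bash
python3 -m inch '[{"dx":421,"dy":256,"dz":-53,"az":47.8},{"dx":421,"dy":256,"dz":-53,"az":47.8},{"dx":421,"dy":256,"dz":-53,"az":47.8},{"dx":421,"dy":256,"dz":-53,"az":47.8},{"dx":421,"dy":256,"dz":-53,"az":47.8},{"dx":421,"dy":256,"dz":-53,"az":47.8},{"dx":421,"dy":256,"dz":-53,"az":47.8},{"dx":421,"dy":256,"dz":-53,"az":47.8}]'; python3 -c "
from h import *
st();need([.56,.20,.28],-73)"
```

```text
t 1.7 pos [0.2874 0.6107 0.2266] rpy [180.   -0.  -25.2] F [-0.3  0.1 -0.7] open 87.5 j [ 81.  21.   1.  -0. -70. -17.]
need d [421.5 255.6 -53.4] a [ 0.  -0.  47.8]$[0]: bad value
```

```bash
python3 -m inch '[{"ax":0,"ay":0,"az":47.8,"dx":421,"dy":256,"dz":-53,"fingers":87},{"ax":0,"ay":0,"az":47.8,"dx":421,"dy":256,"dz":-53,"fingers":87},{"ax":0,"ay":0,"az":47.8,"dx":421,"dy":256,"dz":-53,"fingers":87},{"ax":0,"ay":0,"az":47.8,"dx":421,"dy":256,"dz":-53,"fingers":87},{"ax":0,"ay":0,"az":47.8,"dx":421,"dy":256,"dz":-53,"fingers":87},{"ax":0,"ay":0,"az":47.8,"dx":421,"dy":256,"dz":-53,"fingers":87},{"ax":0,"ay":0,"az":47.8,"dx":421,"dy":256,"dz":-53,"fingers":87},{"ax":0,"ay":0,"az":47.8,"dx":421,"dy":256,"dz":-53,"fingers":87}]'; python3 -c "
from h import *
st();need([.56,.20,.28],-73)"
```

```text
clock: 2.7
tool_pos: [0.5603, 0.198, 0.2802]
orientation: [-180.0, 0.0, -73.0]
force: [0.8, 0.8, -0.1]
opening: 0.0874
t 2.7 pos [0.5603 0.198  0.2802] rpy [-1.7995e+02  1.0000e-02 -7.3000e+01] F [ 0.8  0.8 -0.1] open 87.4 j [ 38.  11.  -5.   0. -74. -21.]
need d [-2.  -0.3  0.2] a [-0.05  0.01 -0.  ]
```

Run:
```python
from h import *
w=snapshot("wrist"); save(w,"w1",None,1.25)
for k,z in dict(cradle=0,stop_grip=.072,seat_left=.036,seat_mid=.036,seat_right=.036,blank_1=.03,tray=0).items():
    for d in landmark_of(k,"wrist")[:6]:
        print(k,round(d["score"],2),np.round(d["position"],1),np.round(onz(w,d["position"],z),3))
```

```text
cradle 0.96 [256.  178.5] [0.638 0.249 0.   ]
stop_grip 0.81 [220.   24.5] [0.701 0.084 0.072]
seat_left 0.68 [256.9 229. ] [0.616 0.305 0.036]
seat_mid 0.79 [252.5 184.5] [0.636 0.247 0.036]
seat_mid 0.39 [398.5 276.8] [0.411 0.317 0.036]
seat_mid 0.16 [397.2 144.3] [0.478 0.146 0.036]
seat_right 0.86 [244.8 140.8] [0.658 0.196 0.036]
blank_1 0.95 [401.5 178.7] [0.456 0.186 0.03 ]
blank_1 0.87 [418.2  50.2] [0.492 0.039 0.03 ]
blank_1 0.78 [398.5 279.2] [0.407 0.324 0.03 ]
tray 0.9 [396.5 143.4] [0.47  0.147 0.   ]
tray 0.72 [239.3 171.9] [0.662 0.247 0.   ]
```

View pics/w1.png

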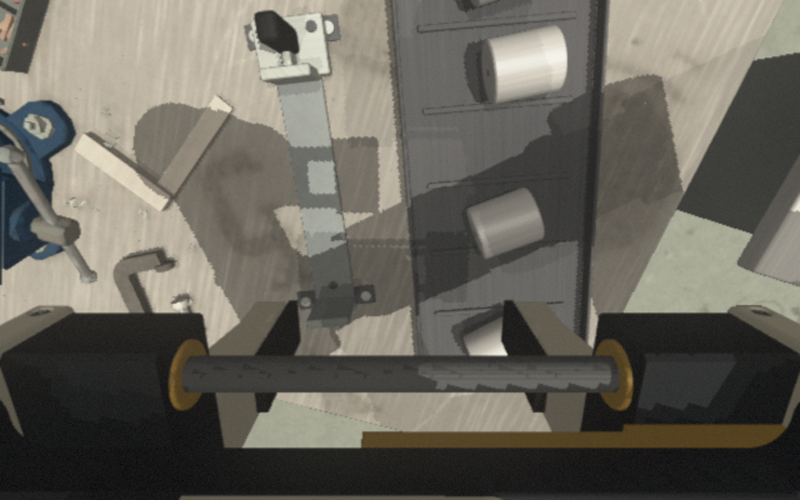

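```bash
cat >> h.py <<'E'
def top(s,name,x0,x1,y0,y1,z,mm=1.0,grid=0.05):
    # top view of plane z: image right = -y, up = +x
    W=int((y1-y0)*1000/mm);H=int((x1-x0)*1000/mm)
    c=np.array([[x1,y1,z],[x1,y0,z],[x0,y0,z],[x0,y1,z]])
    q=proj(s,c).astype(np.float32)
    M=cv2.getPerspectiveTransform(q,np.array([[0,0],[W,0],[W,H],[0,H]],np.float32))
    im=cv2.warpPerspective(s["image"][:,:,::-1],M,(W,H),flags=cv2.INTER_CUBIC)
    for g in np.arange(np.ceil(x0/grid)*grid,x1,grid):
        v=int((x1-g)*1000/mm); cv2.line(im,(0,v),(8,v),(0,0,255),1); cv2.putText(im,f"{g:.2f}",(10,v+4),0,.35,(0,0,255),1)
    for g in np.arange(np.ceil(y0/grid)*grid,y1,grid):
        v=int((y1-g)*1000/mm); cv2.line(im,(v,0),(v,8),(0,0,255),1); cv2.putText(im,f"{g:.2f}",(v-10,20),0,.35,(0,0,255),1)
    cv2.imwrite("pics/"+name+".png",im); return im
E
python3 - <<'E'
from h import *
w=snapshot("wrist")
top(w,"t1",.52,.76,.05,.39,.008,.45)
for n in("scene","side"): top(snapshot(n),"t1"+n,.52,.76,.05,.39,.008,.45)
E
```

```text
(no output)
```

View pics/t1.png

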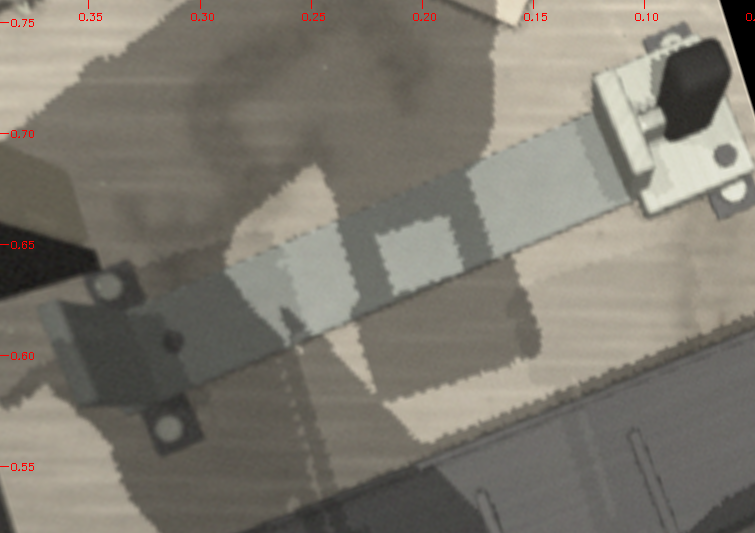

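View pics/t1side.png

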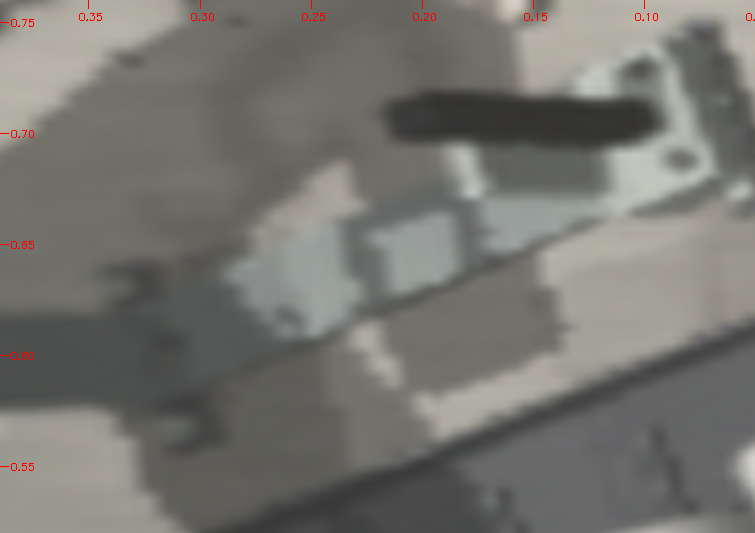

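Run:
```python
from h import *
w=snapshot("wrist")
im=w["image"][:,:,::-1]
a=cv2.resize(im[190:270,220:310],None,fx=6,fy=6,interpolation=cv2.INTER_CUBIC); a=np.clip((a.astype(float)-20)*1.8,0,255).astype(np.uint8)
b=cv2.resize(im[0:75,190:280],None,fx=6,fy=6,interpolation=cv2.INTER_CUBIC)
cv2.imwrite("pics/z1.png",np.vstack([a,b])[:,:]); print(a.shape,b.shape)
```

```text
(480, 540, 3) (450, 540, 3)
```

View pics/z1.png

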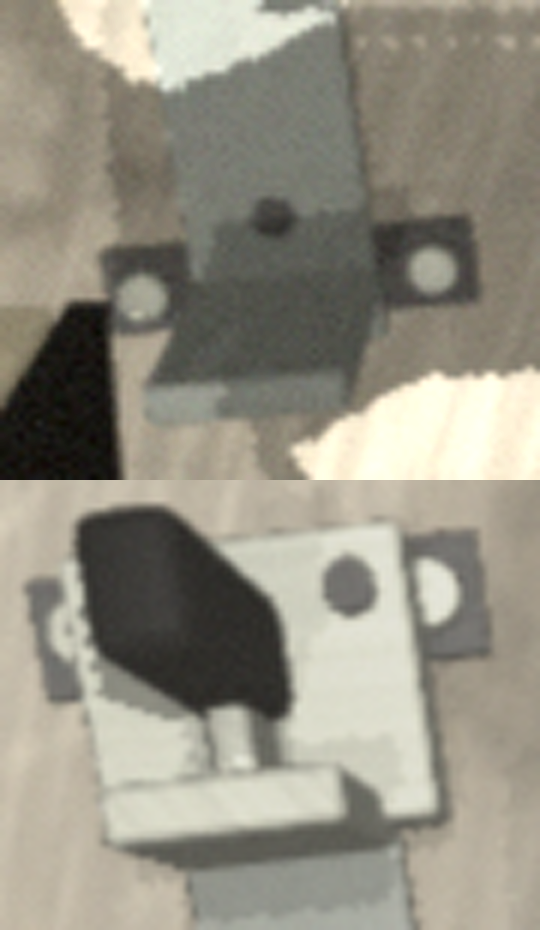

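Run:
```python
from h import *
w=snapshot("wrist")
def c(u,v,z,oy=190,ox=220): return onz(w,(ox+u/6-.4,oy+v/6-.4),z)
pts=dict(Fb1=c(190,282,.008),Fb2=c(380,268,.008),Ft1=c(147,385,.064),Ft2=c(355,372,.064),
 S1=c(108,365,.058,0,190),S2=c(345,338,.058,0,190), barLs=c(190,395,.008,0,190),barRs=c(403,370,.008,0,190),barL=c(170,120,.008),barR=c(353,80,.008),barR2=c(372,215,.008))
for k,v in pts.items(): print(k,v.round(4))
def mid(a,b): m=(pts[a]+pts[b])/2; d=pts[b]-pts[a]; print(a,b,m.round(4),"len",np.linalg.norm(d).round(4),"xaxis yaw",np.degrees(np.arctan2(-d[1],-d[0])).round(2)); return m
a=mid("Fb1","Fb2");b=mid("Ft1","Ft2");s=mid("S1","S2")
for i,j in(("barR","barRs"),("barR2","barRs"),("barL","barLs")):
    d=pts[i]-pts[j]; print(i,j,"yaw",np.degrees(np.arctan2(-d[0],d[1])))
```

```text
Fb1 [0.6213 0.3339 0.008 ]
Fb2 [0.5791 0.3171 0.008 ]
Ft1 [0.6195 0.3319 0.064 ]
Ft2 [0.5785 0.3162 0.064 ]
S1 [0.7094 0.1232 0.058 ]
S2 [0.67   0.1064 0.058 ]
barLs [0.7091 0.1239 0.008 ]
barRs [0.6689 0.1066 0.008 ]
barL [0.6352 0.2955 0.008 ]
barR [0.5973 0.2737 0.008 ]
barR2 [0.5844 0.3046 0.008 ]
Fb1 Fb2 [0.6002 0.3255 0.008 ] len 0.0454 xaxis yaw 21.64
Ft1 Ft2 [0.599  0.3241 0.064 ] len 0.0439 xaxis yaw 21.02
S1 S2 [0.6897 0.1148 0.058 ] len 0.0428 xaxis yaw 23.05
barR barRs yaw 23.20256879973404
barR2 barRs yaw 23.100158763973404
barL barLs yaw 23.27313340086853
```

```bash
cat >> h.py <<'E'
from scipy.optimize import minimize
def cyl(x,y,yaw,z=.030,r=.028,L=.062):
    a=np.linspace(0,2*np.pi,48,endpoint=False); c,s=np.cos(yaw),np.sin(yaw); P=[]
    for e in(-L/2,L/2):
        P.append(np.c_[x+e*c-r*np.cos(a)*s,y+e*s+r*np.cos(a)*c,z+r*np.sin(a)])
    return np.vstack(P)
def box(x,y,yaw,z=0,lx=.110,ly=.016,lz=.072):
    c,s=np.cos(yaw),np.sin(yaw); return np.array([[x+u*lx/2*c-v*ly/2*s,y+u*lx/2*s+v*ly/2*c,z+w*lz] for u in(-1,1) for v in(-1,1) for w in(0,1)])
def fit(views,masks,model,init,**kw):
    k=4
    D=[]
    for s,m in zip(views,masks):
        ys,xs=np.nonzero(m); u0,v0=max(xs.min()-25,0),max(ys.min()-25,0); u1,v1=xs.max()+25,ys.max()+25
        M=cv2.resize(m[v0:v1,u0:u1].astype(np.float32),None,fx=k,fy=k,interpolation=cv2.INTER_LINEAR); D.append((s,u0,v0,M,m.sum()))
    def cost(p):
        P=model(p[0],p[1],p[2]/10,**kw); c=0
        for s,u0,v0,M,n in D:
            q=proj(s,P); q=((q-[u0,v0]+.5)*k*16).astype(np.int32); h=cv2.convexHull(q.reshape(-1,1,2))
            I=np.zeros(M.shape,np.uint8); cv2.fillConvexPoly(I,h,1,shift=4); c+=np.abs(I-M).sum()/k/k/n
        return c/len(D)
    best=None
    for dy in(-2,0,2):
        i=np.array([init[0],init[1],init[2]*10+dy])
        r=minimize(cost,i,method="Nelder-Mead",options=dict(initial_simplex=np.array([i,i+[.012,0,0],i+[0,.012,0],i+[0,0,2.5]]),xatol=1e-4,fatol=1e-5,maxiter=300))
        if best is None or r.fun<best.fun: best=r
    p=best.x; return p[0],p[1],p[2]/10,best.fun
def meas(cls,cams,model,z0,yaw0,mins=.3,**kw):
    """traces, joins by position, fits each thing per camera and jointly"""
    S={n:snapshot(n) for n in cams}; G=[]
    for n in cams:
        for d in trace(cls,n):
            if d["score"]<mins or d["mask"].sum()<60: continue
            ys,xs=np.nonzero(d["mask"]); 
            p=onz(S[n],(xs.mean(),ys.mean()),z0)
            edge=(xs.min()<2)|(xs.max()>637)|(ys.min()<2)|(ys.max()>397)
            for g in G:
                if np.hypot(*(g["p"]-p)[:2])<.035 and n not in g["m"]: g["m"][n]=d["mask"];break
            else: G.append(dict(p=p,m={n:d["mask"]}))
    out=[]
    for g in G:
        r=[(n,*np.round(fit([S[n]],[m],model,(g["p"][0],g["p"][1],yaw0),**kw),4)) for n,m in g["m"].items()]
        for q in r: print("   ",q[0],"x %.4f y %.4f yaw %.1f res %.2f"%(q[1],q[2],np.degrees(q[3]),q[4]),"n",g["m"][q[0]].sum())
        f=fit([S[n] for n in g["m"]],list(g["m"].values()),model,(g["p"][0],g["p"][1],yaw0),**kw)
        print("ALL x %.4f y %.4f yaw %.1f res %.2f"%(f[0],f[1],np.degrees(f[2]),f[3])); out.append(f)
    return S,out
E
python3 - <<'E'
from h import *
S,o=meas("blank_1",("scene","side","wrist"),cyl,.03,np.radians(23))
for n in S: save(S[n],"m1"+n,None,1,np.vstack([proj(S[n],[f[0],f[1],.03]) for f in o]))
E
```

```text
scene x 0.4046 y 0.3194 yaw 50.2 res 0.10 n 271
    side x 0.4068 y 0.3209 yaw 38.3 res 0.12 n 292
    wrist x 0.4177 y 0.3277 yaw 44.8 res 1.65 n 731
ALL x 0.4070 y 0.3198 yaw 47.5 res 0.65
    scene x 0.4524 y 0.1854 yaw 40.4 res 0.09 n 300
    side x 0.4521 y 0.1840 yaw 33.5 res 0.10 n 330
    wrist x 0.4544 y 0.1847 yaw 38.6 res 0.03 n 2401
ALL x 0.4535 y 0.1848 yaw 38.7 res 0.08
    scene x 0.5363 y -0.0319 yaw 33.9 res 0.09 n 322
    side x 0.5377 y -0.0317 yaw 27.8 res 0.11 n 394
ALL x 0.5372 y -0.0319 yaw 31.0 res 0.11
    scene x 0.4913 y 0.0416 yaw 27.9 res 0.07 n 336
    side x 0.4914 y 0.0423 yaw 24.2 res 0.11 n 357
    wrist x 0.4934 y 0.0417 yaw 28.5 res 0.06 n 3398
ALL x 0.4921 y 0.0416 yaw 28.8 res 0.09
    scene x 0.6044 y -0.3273 yaw 57.5 res 0.78 n 1955
ALL x 0.6044 y -0.3273 yaw 57.5 res 0.78
```

```bash
python3 -c "
from h import *
st();need([.4538,.1848,.09],-51.4)"
```

```text
t 3.65 pos [0.5593 0.1999 0.2796] rpy [-180.      0.    -72.99] F [-0.3 -0.   0.4] open 87.0 j [ 39.  11.  -5.  -0. -74. -21.]
need d [-16.4 105.3 189.6] a [ -0.     0.   -21.59]
```

```bash
python3 -m inch '[{"ax":0,"ay":0,"az":-21.6,"dx":-16.4,"dy":105.3,"dz":189.6,"fingers":80},{"ax":0,"ay":0,"az":-21.6,"dx":-16.4,"dy":105.3,"dz":189.6,"fingers":80},{"ax":0,"ay":0,"az":-21.6,"dx":-16.4,"dy":105.3,"dz":189.6,"fingers":80},{"ax":0,"ay":0,"az":-21.6,"dx":-16.4,"dy":105.3,"dz":189.6,"fingers":80},{"ax":0,"ay":0,"az":-21.6,"dx":-16.4,"dy":105.3,"dz":189.6,"fingers":80}]'; python3 -c "
from h import *
st();need([.4538,.1848,.012],-51.4); w=snapshot('wrist'); save(w,'w2',None,1.25)"
```

```text
clock: 4.28
tool_pos: [0.4523, 0.1837, 0.0887]
orientation: [179.8, -0.0, -51.4]
force: [0.7, 0.6, 0.5]
opening: 0.0803
t 4.28 pos [0.4523 0.1837 0.0887] rpy [ 1.7979e+02 -2.0000e-02 -5.1360e+01] F [0.7 0.6 0.5] open 80.3 j [ 45.  11. -33.  -0. -46.  -7.]
need d [ 0.1 -2.1 76.7] a [ 0.21 -0.02  0.04]
```

View pics/w2.png

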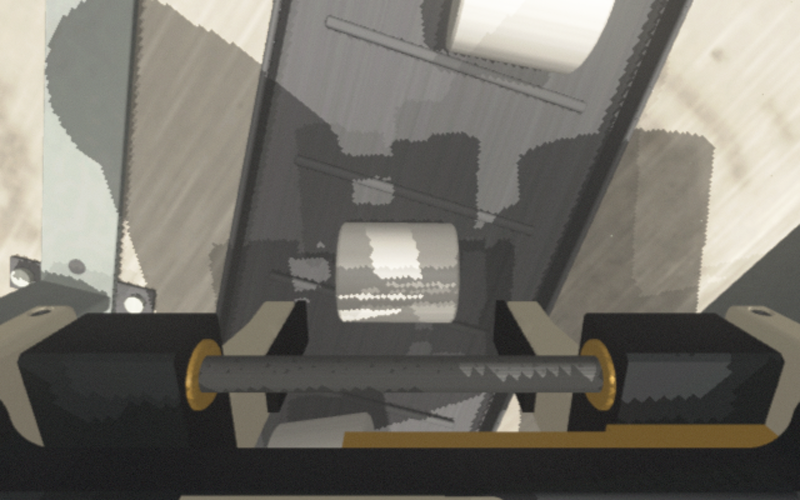

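```bash
python3 -m inch '[{"ax":0,"ay":0,"az":0,"dx":0,"dy":-1,"dz":40,"fingers":80},{"ax":0,"ay":0,"az":0,"dx":0,"dy":-1,"dz":76.5,"fingers":80},{"ax":0,"ay":0,"az":0,"dx":0,"dy":-1,"dz":76.5,"fingers":80},{"ax":0,"ay":0,"az":0,"dx":0,"dy":-1,"dz":76.5,"fingers":50},{"ax":0,"ay":0,"az":0,"dx":0,"dy":-1,"dz":76.5,"fingers":50},{"ax":0,"ay":0,"az":0,"dx":0,"dy":-1,"dz":76.5,"fingers":50},{"ax":0,"ay":0,"az":0,"dx":0,"dy":-1,"dz":76.5,"fingers":50},{"ax":0,"ay":0,"az":0,"dx":0,"dy":-1,"dz":76.5,"fingers":50}]'; python3 -c "
from h import *
st();need([.4538,.1848,.12],-66.9)"
```

```text
clock: 5.32
tool_pos: [0.4551, 0.1856, 0.0149]
orientation: [-179.9, -0.0, -51.4]
force: [-2.7, -1.6, 8.7]
opening: 0.0618
t 5.33 pos [0.4551 0.1856 0.0149] rpy [-1.7991e+02 -1.0000e-02 -5.1370e+01] F [-2.7 -1.6  8.7] open 61.8 j [ 45.  18. -37.   0. -35.  -7.]
need d [-1.000e-01  1.300e+00 -1.051e+02] a [-0.09  0.   15.53]
```

```bash
python3 -c "
from h import *
need([.6114,.2972,.12],-66.9)"; python3 -m inch '[{"ax":0,"ay":0,"az":0,"dx":0,"dy":0,"dz":-50,"fingers":50},{"ax":0,"ay":0,"az":0,"dx":0,"dy":0,"dz":-105,"fingers":50},{"ax":0,"ay":0,"az":0,"dx":0,"dy":0,"dz":-105,"fingers":50}]'; python3 -c "
from h import *
st();need([.6114,.2972,.12],-66.9)"
```

```text
need d [  10.4 -192.  -104.8] a [-0.09  0.   15.53]
clock: 5.7
tool_pos: [0.457, 0.1874, 0.1232]
orientation: [-179.4, 0.0, -51.4]
force: [-0.6, -0.2, -4.4]
opening: 0.0614
t 5.7 pos [0.457  0.1874 0.1232] rpy [-1.7945e+02  2.0000e-02 -5.1360e+01] F [-0.6 -0.2 -4.4] open 61.4 j [ 45.   9. -30.   0. -50.  -7.]
need d [  10.7 -189.1    5. ] a [-0.54  0.1  15.54]
```

```bash
python3 -m inch '[{"ax":0,"ay":0,"az":15.5,"dx":11,"dy":-191,"dz":0,"fingers":50},{"ax":0,"ay":0,"az":15.5,"dx":11,"dy":-191,"dz":0,"fingers":50},{"ax":0,"ay":0,"az":15.5,"dx":11,"dy":-191,"dz":0,"fingers":50},{"ax":0,"ay":0,"az":15.5,"dx":11,"dy":-191,"dz":0,"fingers":50},{"ax":0,"ay":0,"az":15.5,"dx":11,"dy":-191,"dz":0,"fingers":50},{"ax":0,"ay":0,"az":15.5,"dx":11,"dy":-191,"dz":0,"fingers":50}]'; python3 -c "
from h import *
st();need([.6114,.2972,.024],-66.9); w=snapshot('wrist'); save(w,'w3',None,1.25)"
```

```text
clock: 6.45
tool_pos: [0.6096, 0.2952, 0.1181]
orientation: [179.9, -0.0, -66.9]
force: [-0.4, 0.4, -3.6]
opening: 0.062
t 6.45 pos [0.6096 0.2952 0.1181] rpy [179.93  -0.   -66.91] F [-0.4  0.4 -3.6] open 62.0 j [ 42.  25.  -7.  -0. -58. -19.]
need d [-1.2 -2.5 94.1] a [ 0.07 -0.   -0.01]
```

View pics/w3.png

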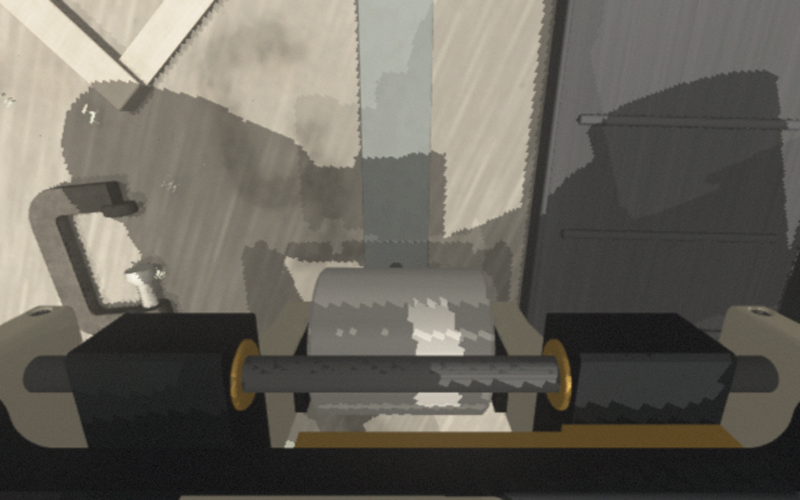

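```bash
python3 -m inch '[{"ax":0,"ay":0,"az":0,"dx":-1,"dy":-2,"dz":45,"fingers":50},{"ax":0,"ay":0,"az":0,"dx":-1,"dy":-2,"dz":85,"fingers":50},{"ax":0,"ay":0,"az":0,"dx":-1,"dy":-2,"dz":92,"fingers":50},{"ax":0,"ay":0,"az":0,"dx":-1,"dy":-2,"dz":95,"fingers":50},{"ax":0,"ay":0,"az":0,"dx":-1,"dy":-2,"dz":95,"fingers":50}]'; python3 -c "
from h import *
st();need([.6114,.2972,.021],-66.9)"
```

```text
clock: 7.12
tool_pos: [0.6131, 0.2984, 0.0254]
orientation: [-179.8, 0.0, -66.9]
force: [-0.2, -0.2, -3.2]
opening: 0.0617
t 7.12 pos [0.6131 0.2984 0.0254] rpy [-1.7984e+02  3.0000e-02 -6.6870e+01] F [-0.2 -0.2 -3.2] open 61.7 j [ 42.  31. -11.   0. -48. -19.]
need d [0.4 2.  4.4] a [-0.16  0.03  0.03]
```

```bash
python3 -m inch '[{"ax":0,"ay":0,"az":0,"dx":0,"dy":0,"dz":3,"fingers":50},{"ax":0,"ay":0,"az":0,"dx":0,"dy":0,"dz":3,"fingers":50}]';python3 -c "
from h import *
st()"
```

```text
clock: 7.38
tool_pos: [0.6124, 0.2978, 0.0211]
orientation: [-180.0, 0.0, -66.9]
force: [0.1, -0.6, -3.7]
opening: 0.0622
t 7.38 pos [0.6124 0.2978 0.0211] rpy [-1.7995e+02  2.0000e-02 -6.6900e+01] F [ 0.1 -0.6 -3.7] open 62.2 j [ 42.  31. -11.  -0. -47. -19.]
```

```bash
python3 -m inch '[{"ax":0,"ay":0,"az":0,"dx":0,"dy":0,"dz":1.5,"fingers":50},{"ax":0,"ay":0,"az":0,"dx":0,"dy":0,"dz":1.5,"fingers":50}]'; python3 -m inch '[{"ax":0,"ay":0,"az":0,"dx":0,"dy":0,"dz":1.5,"fingers":50},{"ax":0,"ay":0,"az":0,"dx":0,"dy":0,"dz":1.5,"fingers":50}]'
```

```text
clock: 7.62
tool_pos: [0.6124, 0.2978, 0.0209]
orientation: [-179.9, -0.0, -66.9]
force: [-4.8, -1.5, 8.7]
opening: 0.0621
clock: 7.88
tool_pos: [0.6124, 0.2978, 0.0207]
orientation: [-179.9, -0.0, -66.8]
force: [-7.9, -2.4, 17.5]
opening: 0.0617
```

```bash
python3 -m inch '[{"ax":0,"ay":0,"az":0,"dx":0,"dy":0,"dz":-2,"fingers":50},{"ax":0,"ay":0,"az":0,"dx":0,"dy":0,"dz":-2,"fingers":72},{"ax":0,"ay":0,"az":0,"dx":0,"dy":0,"dz":-2,"fingers":76},{"ax":0,"ay":0,"az":0,"dx":0,"dy":0,"dz":-2,"fingers":78},{"ax":0,"ay":0,"az":0,"dx":0,"dy":0,"dz":-40,"fingers":78},{"ax":0,"ay":0,"az":0,"dx":0,"dy":0,"dz":-90,"fingers":78},{"ax":0,"ay":0,"az":0,"dx":0,"dy":0,"dz":-120,"fingers":78}]'
python3 - <<'E'
from h import *
st();S,o=meas("blank_1",("scene","side","wrist"),cyl,.03,np.radians(23))
save(S["wrist"],"w4",None,1.25)
E
```

```text
clock: 8.75
tool_pos: [0.6131, 0.2981, 0.1401]
orientation: [-179.8, 0.0, -66.9]
force: [0.2, 0.6, 0.3]
opening: 0.0779
t 8.75 pos [0.6131 0.2981 0.1401] rpy [-1.7984e+02  2.0000e-02 -6.6880e+01] F [0.2 0.6 0.3] open 77.9 j [ 42.  25.  -5.   0. -60. -19.]
    scene x 0.4080 y 0.3218 yaw 49.5 res 0.13 n 260
    side x 0.4069 y 0.3196 yaw 49.5 res 0.08 n 313
ALL x 0.4070 y 0.3208 yaw 49.3 res 0.11
    scene x 0.4925 y 0.0408 yaw 25.6 res 0.07 n 334
ALL x 0.4925 y 0.0408 yaw 25.6 res 0.08
    scene x 0.5368 y -0.0327 yaw 34.8 res 0.09 n 321
ALL x 0.5368 y -0.0327 yaw 34.8 res 0.09
    scene x 0.6140 y 0.3028 yaw 25.2 res 0.10 n 256
    side x 0.6126 y 0.3069 yaw 23.3 res 0.08 n 329
    wrist x 0.6123 y 0.2996 yaw 23.3 res 0.02 n 5224
ALL x 0.6125 y 0.3004 yaw 22.3 res 0.10
```

View pics/w4.png

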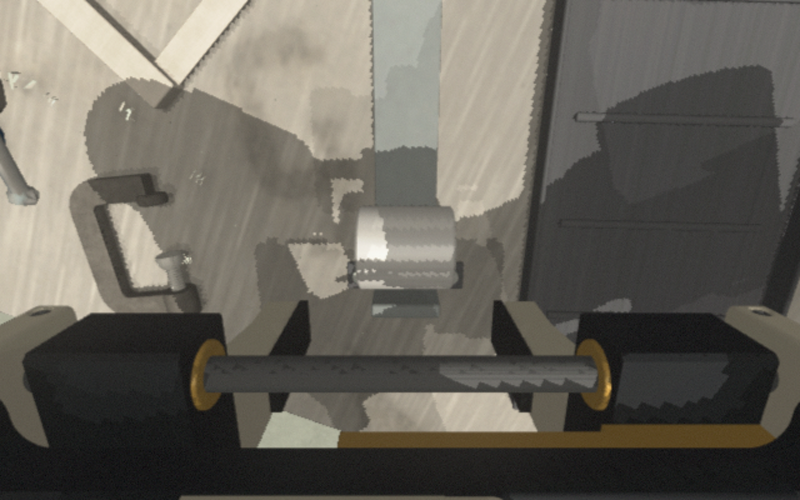

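```bash
python3 -c "
from h import *
need([.4930,.0415,.13],-61.5)"
```

```text
need d [188.7 209.4   6.7] a [ 0.1  -0.01 -5.41]
```

```bash
python3 -m inch '[{"ax":0,"ay":0,"az":-5.4,"dx":189,"dy":210,"dz":7,"fingers":80},{"ax":0,"ay":0,"az":-5.4,"dx":189,"dy":210,"dz":7,"fingers":80},{"ax":0,"ay":0,"az":-5.4,"dx":189,"dy":210,"dz":7,"fingers":80},{"ax":0,"ay":0,"az":-5.4,"dx":189,"dy":210,"dz":7,"fingers":80},{"ax":0,"ay":0,"az":-5.4,"dx":189,"dy":210,"dz":7,"fingers":80},{"ax":0,"ay":0,"az":-5.4,"dx":189,"dy":210,"dz":45,"fingers":80},{"ax":0,"ay":0,"az":-5.4,"dx":189,"dy":210,"dz":45,"fingers":80}]'
python3 - <<'E'
from h import *
st();S,o=meas("blank_1",("wrist",),cyl,.03,np.radians(28))
save(S["wrist"],"w5",None,1.25)
need([.4930,.0415,.012],-61.5)
E
```

```text
clock: 9.93
tool_pos: [0.4908, 0.04, 0.0899]
orientation: [179.6, 0.0, -61.6]
force: [0.4, 0.1, 0.6]
opening: 0.0803
t 9.93 pos [0.4908 0.04   0.0899] rpy [ 1.7964e+02  3.0000e-02 -6.1570e+01] F [0.4 0.1 0.6] open 80.3 j [ 28.  12. -32.  -0. -47.   1.]
    wrist x 0.5382 y -0.0321 yaw 33.0 res 0.03 n 10333
ALL x 0.5382 y -0.0321 yaw 33.0 res 0.03
    wrist x 0.4929 y 0.0408 yaw 28.3 res 0.04 n 7494
ALL x 0.4929 y 0.0408 yaw 28.3 res 0.04
need d [-0.2 -0.  80.4] a [ 0.1  -0.02  0.03]
```

View pics/w5.png

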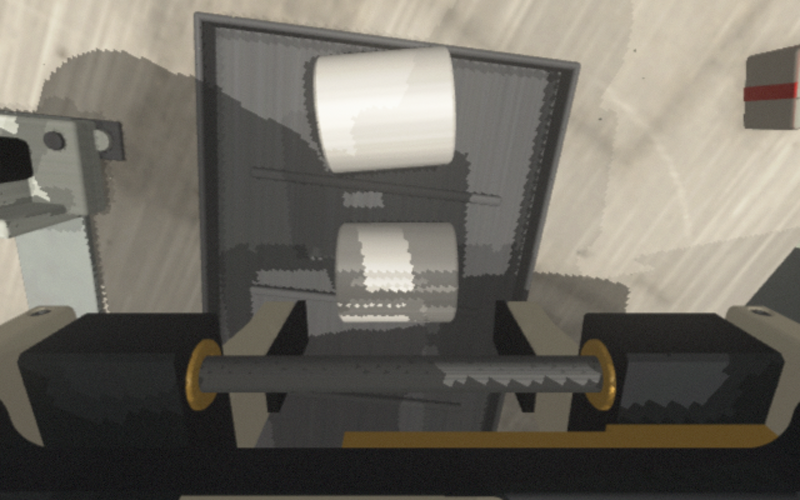

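```bash
python3 -m inch '[{"ax":0,"ay":0,"az":0,"dx":0,"dy":0,"dz":45,"fingers":80},{"ax":0,"ay":0,"az":0,"dx":0,"dy":0,"dz":77,"fingers":80},{"ax":0,"ay":0,"az":0,"dx":0,"dy":0,"dz":77,"fingers":80},{"ax":0,"ay":0,"az":0,"dx":0,"dy":0,"dz":77,"fingers":50},{"ax":0,"ay":0,"az":0,"dx":0,"dy":0,"dz":77,"fingers":50},{"ax":0,"ay":0,"az":0,"dx":0,"dy":0,"dz":77,"fingers":50},{"ax":0,"ay":0,"az":0,"dx":0,"dy":0,"dz":77,"fingers":50},{"ax":0,"ay":0,"az":0,"dx":0,"dy":0,"dz":77,"fingers":50}]';  python3 -c "
from h import *
o=st();C=np.array([.6326,.2475]);ya=np.array([-np.sin(np.radians(23.1)),np.cos(np.radians(23.1))])
p=C-.006*ya; print(p); need([*p,.13],-66.9)"
```

```text
clock: 11.02
tool_pos: [0.4937, 0.0416, 0.0168]
orientation: [-179.9, -0.0, -61.5]
force: [-2.5, 1.7, 7.5]
opening: 0.062
t 11.03 pos [0.4937 0.0416 0.0168] rpy [-1.799e+02 -1.000e-02 -6.148e+01] F [-2.5  1.7  7.5] open 62.0 j [ 28.  18. -36.   0. -36.   1.]
[0.63495402 0.24198107]
need d [-108.6 -219.9 -112.9] a [-0.1  -0.01  5.42]
```

```bash
python3 -m inch '[{"ax":0,"ay":0,"az":0,"dx":0,"dy":0,"dz":-60,"fingers":50},{"ax":0,"ay":0,"az":0,"dx":0,"dy":0,"dz":-113,"fingers":50},{"ax":0,"ay":0,"az":5.4,"dx":-108.6,"dy":-220,"dz":-113,"fingers":50},{"ax":0,"ay":0,"az":5.4,"dx":-108.6,"dy":-220,"dz":-113,"fingers":50},{"ax":0,"ay":0,"az":5.4,"dx":-108.6,"dy":-220,"dz":-113,"fingers":50},{"ax":0,"ay":0,"az":5.4,"dx":-108.6,"dy":-220,"dz":-113,"fingers":50},{"ax":0,"ay":0,"az":5.4,"dx":-108.6,"dy":-220,"dz":-113,"fingers":50},{"ax":0,"ay":0,"az":5.4,"dx":-108.6,"dy":-220,"dz":-113,"fingers":50}]';  python3 -c "
from h import *
o=st(); need([.6349,.2420,.023],-66.9)"
```

```text
clock: 12.02
tool_pos: [0.6339, 0.2417, 0.1277]
orientation: [179.9, 0.0, -66.9]
force: [0.7, -0.4, -3.3]
opening: 0.0621
t 12.03 pos [0.6339 0.2417 0.1277] rpy [179.9    0.   -66.89] F [ 0.7 -0.4 -3.3] open 62.1 j [ 37.  25.  -6.  -0. -59. -14.]
need d [ 1.000e-01 -1.200e+00  1.047e+02] a [0.1  0.   0.01]
```

```bash
python3 -m inch '[{"ax":0,"ay":0,"az":0,"dx":0,"dy":-0.5,"dz":50,"fingers":50},{"ax":0,"ay":0,"az":0,"dx":0,"dy":-0.5,"dz":95,"fingers":50},{"ax":0,"ay":0,"az":0,"dx":0,"dy":-0.5,"dz":102,"fingers":50},{"ax":0,"ay":0,"az":0,"dx":0,"dy":-0.5,"dz":105,"fingers":50},{"ax":0,"ay":0,"az":0,"dx":0,"dy":-0.5,"dz":107,"fingers":50},{"ax":0,"ay":0,"az":0,"dx":0,"dy":-0.5,"dz":107,"fingers":50},{"ax":0,"ay":0,"az":0,"dx":0,"dy":-0.5,"dz":107,"fingers":50}]'
```

```text
clock: 12.9
tool_pos: [0.6359, 0.2424, 0.0229]
orientation: [-179.9, 0.0, -66.9]
force: [-0.5, 0.3, 1.0]
opening: 0.0619
```

```bash
python3 -m inch '[{"ax":0,"ay":0,"az":0,"dx":0,"dy":0,"dz":0,"fingers":68},{"ax":0,"ay":0,"az":0,"dx":0,"dy":0,"dz":0,"fingers":76},{"ax":0,"ay":0,"az":0,"dx":0,"dy":0,"dz":0,"fingers":78},{"ax":0,"ay":0,"az":0,"dx":0,"dy":0,"dz":-40,"fingers":78},{"ax":0,"ay":0,"az":0,"dx":0,"dy":0,"dz":-90,"fingers":78},{"ax":0,"ay":0,"az":0,"dx":0,"dy":0,"dz":-120,"fingers":78}]'
python3 - <<'E'
from h import *
st();S,o=meas("blank_1",("wrist",),cyl,.036,np.radians(23),z=.036)
save(S["wrist"],"w6",None,1.25)
need([.5380,-.0325,.13],-57.5)
E
```

```text
clock: 13.65
tool_pos: [0.636, 0.2424, 0.1443]
orientation: [-179.8, 0.0, -66.9]
force: [0.1, -0.5, -0.7]
opening: 0.078
t 13.65 pos [0.636  0.2424 0.1443] rpy [-1.7983e+02  1.0000e-02 -6.6880e+01] F [ 0.1 -0.5 -0.7] open 78.0 j [ 37.  24.  -5.   0. -61. -14.]
    wrist x 0.6360 y 0.2428 yaw 23.2 res 0.03 n 5172
ALL x 0.6360 y 0.2428 yaw 23.2 res 0.03
    wrist x 0.6126 y 0.2982 yaw 23.2 res 0.21 n 3887
ALL x 0.6126 y 0.2982 yaw 23.2 res 0.21
need d [214.4 199.7  14.6] a [-0.42  0.01 -9.36]
```

View pics/w6.png

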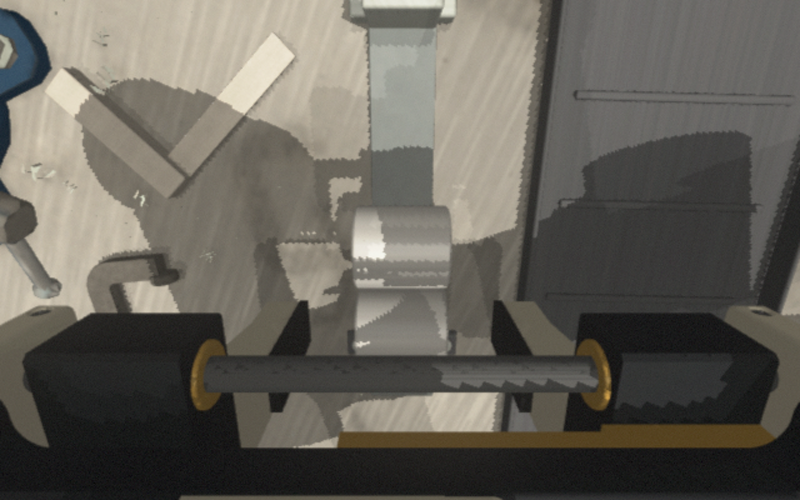

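```bash
python3 -m inch '[{"ax":0,"ay":0,"az":-9.9,"dx":214,"dy":200,"dz":10,"fingers":80},{"ax":0,"ay":0,"az":-9.9,"dx":214,"dy":200,"dz":10,"fingers":80},{"ax":0,"ay":0,"az":-9.9,"dx":214,"dy":200,"dz":10,"fingers":80},{"ax":0,"ay":0,"az":-9.9,"dx":214,"dy":200,"dz":10,"fingers":80},{"ax":0,"ay":0,"az":-9.9,"dx":214,"dy":200,"dz":10,"fingers":80},{"ax":0,"ay":0,"az":-9.9,"dx":214,"dy":200,"dz":54,"fingers":80},{"ax":0,"ay":0,"az":-9.9,"dx":214,"dy":200,"dz":54,"fingers":80}]'
python3 - <<'E'
from h import *
st();S,o=meas("blank_1",("wrist",),cyl,.03,np.radians(28))
save(S["wrist"],"w7",None,1.25)
need([.5380,-.0322,.012],-57)
E
```

```text
clock: 14.62
tool_pos: [0.5325, -0.0344, 0.0849]
orientation: [179.7, 0.1, -57.1]
force: [-0.9, -0.1, 0.0]
opening: 0.0797
t 14.62 pos [ 0.5325 -0.0344  0.0849] rpy [ 1.7967e+02  1.3000e-01 -5.7090e+01] F [-0.9 -0.1  0. ] open 79.7 j [ 17.  15. -27.  -0. -47.  16.]
    wrist x 0.5384 y -0.0326 yaw 32.9 res 0.03 n 7996
ALL x 0.5384 y -0.0326 yaw 32.9 res 0.03
need d [ 0.6 -2.8 75.8] a [ 0.06 -0.01  0.04]
```

View pics/w7.png

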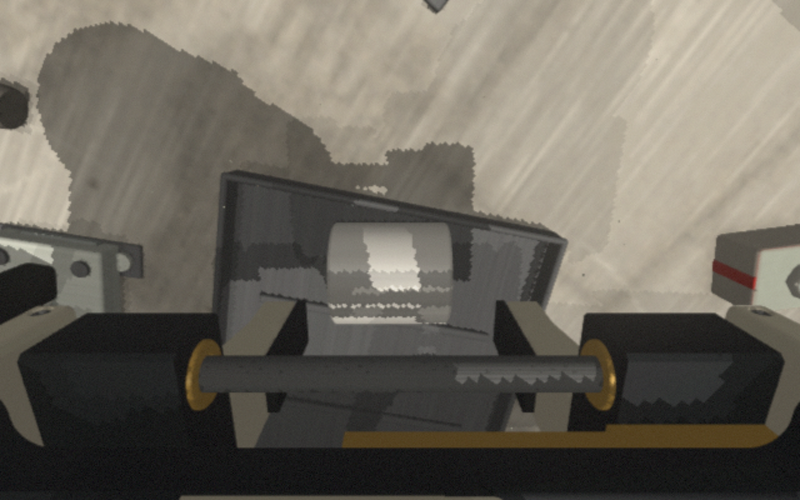

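Run:
```python
from h import *
a=snapshot("scene");b=snapshot("side")
save(b,"sd2",(210,140,330,250),6); save(a,"sc2",(230,200,320,290),6)
print(tri(a,(257,235),b,(241,184)), onz(a,(258,265),.02),onz(b,(242,230),.02))
```

```text
[ 0.34944357 -0.15336748  0.17445064] [ 0.33733754 -0.15688392  0.02      ] [ 0.34511712 -0.16524658  0.02      ]
```

View pics/sd2.png

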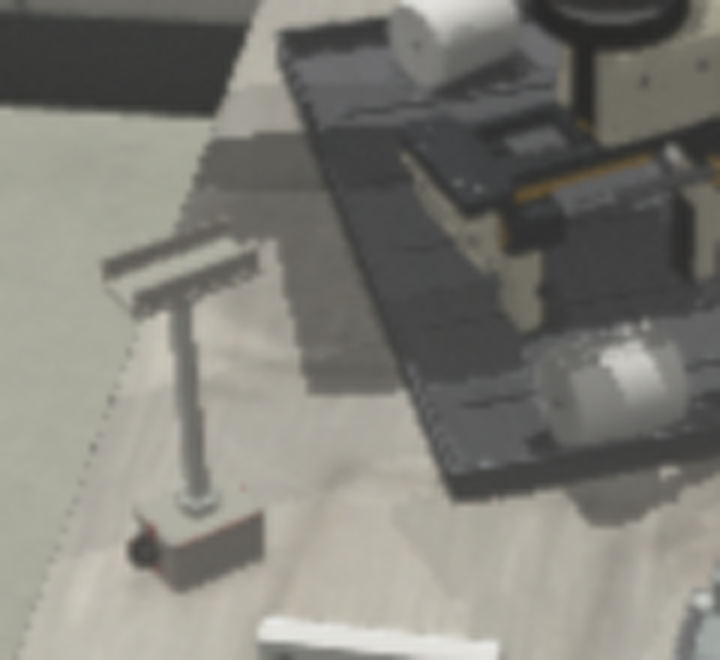

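View pics/sc2.png

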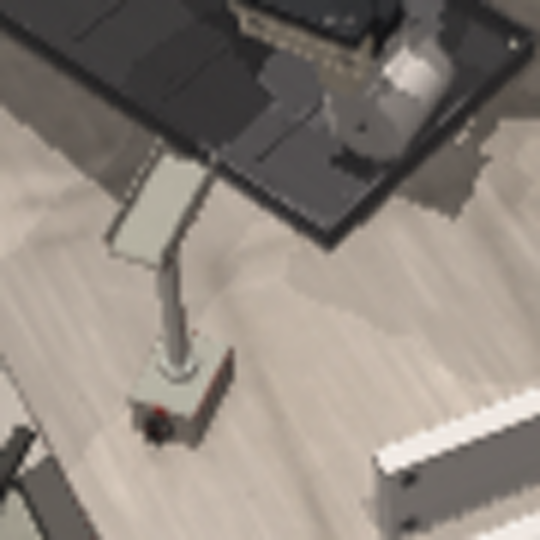

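```bash
python3 -c "
from h import *
need([.5384,-.0326,.014],-57)"; python3 -m inch '[{"ax":0,"ay":0,"az":0,"dx":0,"dy":-2,"dz":45,"fingers":80},{"ax":0,"ay":0,"az":0,"dx":0,"dy":-2,"dz":75,"fingers":80},{"ax":0,"ay":0,"az":0,"dx":0,"dy":-2,"dz":75,"fingers":80},{"ax":0,"ay":0,"az":0,"dx":0,"dy":-2,"dz":75,"fingers":50},{"ax":0,"ay":0,"az":0,"dx":0,"dy":-2,"dz":75,"fingers":50},{"ax":0,"ay":0,"az":0,"dx":0,"dy":-2,"dz":75,"fingers":50},{"ax":0,"ay":0,"az":0,"dx":0,"dy":-2,"dz":75,"fingers":50},{"ax":0,"ay":0,"az":0,"dx":0,"dy":-2,"dz":75,"fingers":50}]';  python3 -c "
from h import *
o=st();C=np.array([.6326,.2475]);ya=np.array([-np.sin(np.radians(23.1)),np.cos(np.radians(23.1))])
p=C-.070*ya; print(p); need([*p,.13],-66.9)"
```

```text
need d [ 1.1 -1.7 74.6] a [-0.08 -0.04  0.07]
clock: 15.82
tool_pos: [0.5379, -0.0319, 0.014]
orientation: [-179.9, -0.1, -57.0]
force: [-1.2, 0.4, 7.3]
opening: 0.0617
t 15.82 pos [ 0.5379 -0.0319  0.014 ] rpy [-1.7987e+02 -5.0000e-02 -5.6970e+01] F [-1.2  0.4  7.3] open 61.7 j [ 17.  21. -31.   0. -38.  16.]
[0.6600636 0.1831125]
need d [-113.6 -219.9 -115.6] a [-0.14 -0.04  9.93]
```

```bash
python3 -m inch '[{"ax":0,"ay":0,"az":0,"dx":0,"dy":0,"dz":-60,"fingers":50},{"ax":0,"ay":0,"az":0,"dx":0,"dy":0,"dz":-115,"fingers":50},{"ax":0,"ay":0,"az":9.9,"dx":-113.6,"dy":-220,"dz":-115,"fingers":50},{"ax":0,"ay":0,"az":9.9,"dx":-113.6,"dy":-220,"dz":-115,"fingers":50},{"ax":0,"ay":0,"az":9.9,"dx":-113.6,"dy":-220,"dz":-115,"fingers":50},{"ax":0,"ay":0,"az":9.9,"dx":-113.6,"dy":-220,"dz":-115,"fingers":50},{"ax":0,"ay":0,"az":9.9,"dx":-113.6,"dy":-220,"dz":-115,"fingers":50},{"ax":0,"ay":0,"az":9.9,"dx":-113.6,"dy":-220,"dz":-115,"fingers":50}]';  python3 -c "
from h import *
o=st(); need([.6601,.1831,.020],-66.9)"
```

```text
clock: 16.82
tool_pos: [0.6586, 0.1829, 0.1266]
orientation: [179.9, 0.0, -66.9]
force: [0.4, -0.3, -3.3]
opening: 0.0621
t 16.82 pos [0.6586 0.1829 0.1266] rpy [ 1.7989e+02  1.0000e-02 -6.6880e+01] F [ 0.4 -0.3 -3.3] open 62.1 j [ 32.  25.  -5.  -0. -59.  -9.]
need d [  0.4  -1.7 106.6] a [0.11 0.01 0.02]
```

```bash
python3 -m inch '[{"ax":0,"ay":0,"az":0,"dx":0,"dy":-0.5,"dz":50,"fingers":50},{"ax":0,"ay":0,"az":0,"dx":0,"dy":-0.5,"dz":98,"fingers":50},{"ax":0,"ay":0,"az":0,"dx":0,"dy":-0.5,"dz":105,"fingers":50},{"ax":0,"ay":0,"az":0,"dx":0,"dy":-0.5,"dz":108,"fingers":50},{"ax":0,"ay":0,"az":0,"dx":0,"dy":-0.5,"dz":110,"fingers":50},{"ax":0,"ay":0,"az":0,"dx":0,"dy":-0.5,"dz":110,"fingers":50},{"ax":0,"ay":0,"az":0,"dx":0,"dy":-0.5,"dz":110,"fingers":50}]'
```

```text
clock: 17.7
tool_pos: [0.661, 0.1833, 0.0198]
orientation: [-179.8, -0.0, -66.9]
force: [-1.2, -1.7, 6.5]
opening: 0.0619
```

```bash
python3 -m inch '[{"ax":0,"ay":0,"az":0,"dx":0,"dy":0,"dz":-1.5,"fingers":50},{"ax":0,"ay":0,"az":0,"dx":0,"dy":0,"dz":-1.5,"fingers":70},{"ax":0,"ay":0,"az":0,"dx":0,"dy":0,"dz":-1.5,"fingers":76},{"ax":0,"ay":0,"az":0,"dx":0,"dy":0,"dz":-1.5,"fingers":78},{"ax":0,"ay":0,"az":0,"dx":0,"dy":0,"dz":-40,"fingers":78},{"ax":0,"ay":0,"az":0,"dx":0,"dy":0,"dz":-90,"fingers":78},{"ax":0,"ay":0,"az":0,"dx":0,"dy":0,"dz":-140,"fingers":78},{"ax":0,"ay":0,"az":0,"dx":0,"dy":0,"dz":-140,"fingers":78}]'
python3 - <<'E'
from h import *
st();S,o=meas("blank_1",("wrist",),cyl,.036,np.radians(23),z=.036)
w=S["wrist"]
save(w,"w8",None,1.25)
for n in("wrist","scene","side"):
    s=snapshot(n)
    for d in landmark_of("stop_grip",n)[:2]: print(n,d["score"],d["position"],onz(s,d["position"],.072))
E
```

```text
clock: 18.7
tool_pos: [0.6626, 0.1842, 0.1629]
orientation: [-179.5, 0.0, -66.9]
force: [-0.0, 0.4, -0.8]
opening: 0.078
t 18.7 pos [0.6626 0.1842 0.1629] rpy [-1.7949e+02  1.0000e-02 -6.6860e+01] F [-0.   0.4 -0.8] open 78.0 j [ 32.  24.  -3.   0. -63.  -9.]
    wrist x 0.5964 y 0.3355 yaw 23.5 res 1.07 n 1579
ALL x 0.5964 y 0.3355 yaw 23.5 res 1.07
    wrist x 0.6364 y 0.2418 yaw 23.4 res 0.04 n 3992
ALL x 0.6364 y 0.2418 yaw 23.4 res 0.04
    wrist x 0.6609 y 0.1834 yaw 23.9 res 0.06 n 4390
ALL x 0.6609 y 0.1834 yaw 23.9 res 0.06
    wrist x 0.6994 y 0.0921 yaw 23.3 res 0.43 n 9093
ALL x 0.6994 y 0.0921 yaw 23.3 res 0.43
wrist 0.61 [319.1, 55.8] [0.70370176 0.08449804 0.072     ]
scene 0.81 [318.2, 173.5] [0.6942146  0.07021336 0.072     ]
scene 0.46 [299.1, 166.2] [0.65043589 0.13899461 0.072     ]
side 0.8 [364.9, 177.4] [0.70043554 0.07087824 0.072     ]
```

View pics/w8.png

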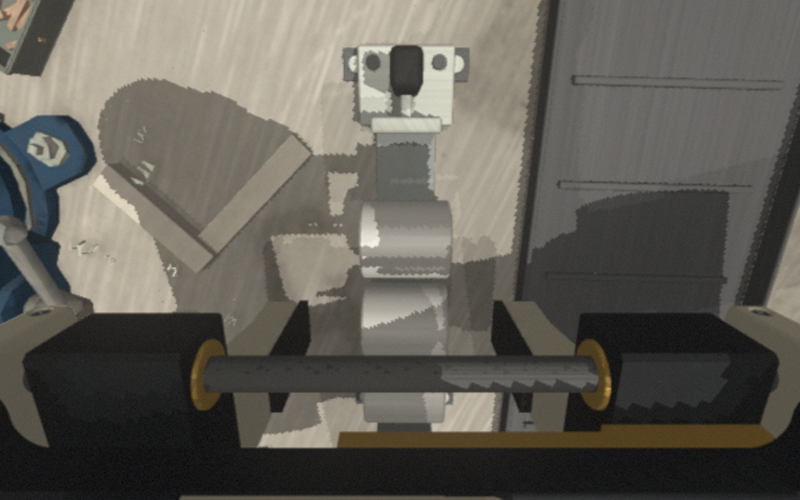

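Run:
```python
from h import *
w=snapshot("wrist"); st()
save(w,"w9",(270,25,380,125),6)
C=np.array([.6326,.2475]);a=np.radians(23.1);ya=np.array([-np.sin(a),np.cos(a)]);xa=np.array([np.cos(a),np.sin(a)])
def cr(p): p=np.array(p[:2])-C; return round(p@xa,4),round(p@ya,4)
print("face",cr(onz(w,(325,105.6),.058)), "grip", cr(onz(w,(319.1,55.8),.072)),"posttop corners",[cr(onz(w,q,.09)) for q in((312,38),(338,38))])
```

```text
t 19.15 pos [0.6596 0.1829 0.1564] rpy [ 1.799e+02 -1.000e-02 -6.690e+01] F [-0.1  0.5  0. ] open 77.8 j [ 32.  24.  -3.  -0. -63.  -9.]
face (np.float64(-0.0037), np.float64(-0.145)) grip (np.float64(0.0007), np.float64(-0.1779)) posttop corners [(np.float64(0.005), np.float64(-0.1861)), (np.float64(-0.0111), np.float64(-0.1861))]
```

View pics/w9.png

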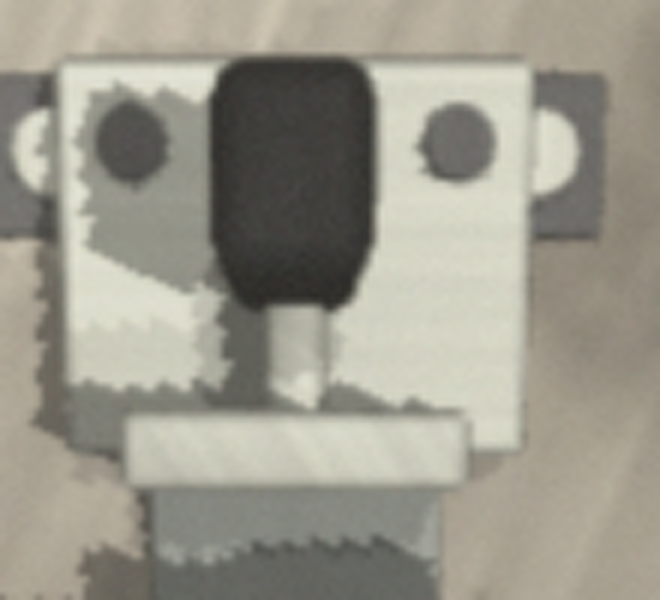

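```bash
python3 -c "
from h import *
need([.7027,.0831,.13],-66.9)"; python3 -m inch '[{"ax":0,"ay":0,"az":0,"dx":60,"dy":-0.5,"dz":0,"fingers":50},{"ax":0,"ay":0,"az":0,"dx":108.8,"dy":-0.5,"dz":26,"fingers":50},{"ax":0,"ay":0,"az":0,"dx":108.8,"dy":-0.5,"dz":26,"fingers":50},{"ax":0,"ay":0,"az":0,"dx":108.8,"dy":-0.5,"dz":26,"fingers":50},{"ax":0,"ay":0,"az":0,"dx":108.8,"dy":-0.5,"dz":26,"fingers":50}]'; python3 -c "
from h import *
st();need([.7027,.0831,.053],-66.9)
w=snapshot('wrist');save(w,'w10',None,1.25)"
```

```text
need d [108.7  -0.5  26.4] a [ 0.1  -0.01  0.  ]
clock: 19.77
tool_pos: [0.7032, 0.0842, 0.1321]
orientation: [-179.9, -0.0, -66.8]
force: [0.0, -0.3, -0.2]
opening: 0.05
t 19.77 pos [0.7032 0.0842 0.1321] rpy [-1.7995e+02 -1.0000e-02 -6.6830e+01] F [ 0.  -0.3 -0.2] open 50.0 j [ 23.  27.  -2.   0. -61.   1.]
need d [ 0.8  1.  79.1] a [-0.05 -0.01  0.07]
```

View pics/w10.png

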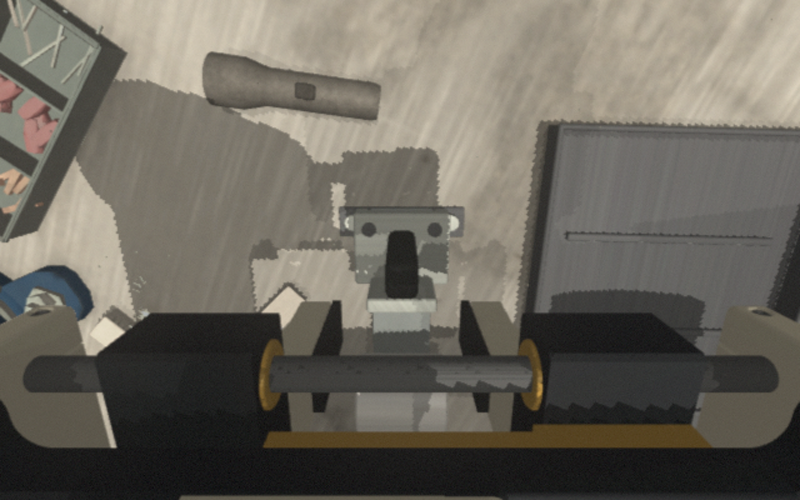

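```bash
python3 -m inch '[{"ax":0,"ay":0,"az":0,"dx":0.5,"dy":0.5,"dz":45,"fingers":50},{"ax":0,"ay":0,"az":0,"dx":0.5,"dy":0.5,"dz":78,"fingers":50},{"ax":0,"ay":0,"az":0,"dx":0.5,"dy":0.5,"dz":78,"fingers":50},{"ax":0,"ay":0,"az":0,"dx":0.5,"dy":0.5,"dz":78,"fingers":5},{"ax":0,"ay":0,"az":0,"dx":0.5,"dy":0.5,"dz":78,"fingers":5},{"ax":0,"ay":0,"az":0,"dx":0.5,"dy":0.5,"dz":78,"fingers":5},{"ax":0,"ay":0,"az":0,"dx":0.5,"dy":0.5,"dz":78,"fingers":5},{"ax":0,"ay":0,"az":0,"dx":0.5,"dy":0.5,"dz":78,"fingers":5}]'; python3 -c "
from h import *
st();need([.7027,.0831,.053],-66.9)"
```

```text
clock: 20.82
tool_pos: [0.7034, 0.0828, 0.0544]
orientation: [-179.9, -0.0, -66.9]
force: [-0.8, 1.2, 4.6]
opening: 0.018
t 20.82 pos [0.7034 0.0828 0.0544] rpy [-1.7992e+02 -2.0000e-02 -6.6890e+01] F [-0.8  1.2  4.6] open 18.0 j [ 22.  31.  -6.   0. -53.   1.]
need d [-0.6  0.5  1.4] a [-0.08 -0.02  0.01]
```

```bash
python3 -m inch '[{"ax":0,"ay":0,"az":0,"dx":-6,"dy":0,"dz":0,"fingers":5},{"ax":0,"ay":0,"az":0,"dx":-13,"dy":0,"dz":0,"fingers":5},{"ax":0,"ay":0,"az":0,"dx":-20,"dy":0,"dz":0,"fingers":5},{"ax":0,"ay":0,"az":0,"dx":-27,"dy":0,"dz":0,"fingers":5},{"ax":0,"ay":0,"az":0,"dx":-34,"dy":0,"dz":0,"fingers":5},{"ax":0,"ay":0,"az":0,"dx":-40,"dy":0,"dz":0,"fingers":5},{"ax":0,"ay":0,"az":0,"dx":-40,"dy":0,"dz":0,"fingers":5}]'; python3 -c "
from h import *
o=st();C=np.array([.6326,.2475]);a=np.radians(23.1);ya=np.array([-np.sin(a),np.cos(a)]);print('y',(o['tool_pos'][:2]-C)@ya)"
```

```text
clock: 21.7
tool_pos: [0.6881, 0.1189, 0.0544]
orientation: [-179.9, -0.1, -66.9]
force: [1.9, -2.7, 4.6]
opening: 0.0179
t 21.7 pos [0.6881 0.1189 0.0544] rpy [-1.7991e+02 -7.0000e-02 -6.6890e+01] F [ 1.9 -2.7  4.6] open 17.9 j [ 26.  30.  -7.   0. -52.  -3.]
y -0.14004318379319236
```

```bash
python3 -m inch '[{"ax":0,"ay":0,"az":0,"dx":-3,"dy":0,"dz":0,"fingers":5},{"ax":0,"ay":0,"az":0,"dx":-6,"dy":0,"dz":0,"fingers":5},{"ax":0,"ay":0,"az":0,"dx":-9,"dy":0,"dz":0,"fingers":5},{"ax":0,"ay":0,"az":0,"dx":-12,"dy":0,"dz":0,"fingers":5},{"ax":0,"ay":0,"az":0,"dx":-15,"dy":0,"dz":0,"fingers":5},{"ax":0,"ay":0,"az":0,"dx":-18,"dy":0,"dz":0,"fingers":5},{"ax":0,"ay":0,"az":0,"dx":-18,"dy":0,"dz":0,"fingers":5}]'; python3 -c "
from h import *
o=st();C=np.array([.6326,.2475]);a=np.radians(23.1);ya=np.array([-np.sin(a),np.cos(a)]);print('y',(o['tool_pos'][:2]-C)@ya, o['force'][:2]@ya)"
```

```text
clock: 22.58
tool_pos: [0.6812, 0.1352, 0.0544]
orientation: [-179.9, -0.1, -66.9]
force: [3.8, -4.9, 4.5]
opening: 0.0179
t 22.57 pos [0.6812 0.1352 0.0544] rpy [-1.7991e+02 -7.0000e-02 -6.6890e+01] F [ 3.8 -4.9  4.5] open 17.9 j [ 27.  30.  -8.   0. -52.  -4.]
y -0.12234343541137617 -5.985317253822582
```

```bash
python3 -m inch '[{"ax":0,"ay":0,"az":0,"dx":-1,"dy":0,"dz":0,"fingers":5},{"ax":0,"ay":0,"az":0,"dx":-2,"dy":0,"dz":0,"fingers":5},{"ax":0,"ay":0,"az":0,"dx":-3,"dy":0,"dz":0,"fingers":5},{"ax":0,"ay":0,"az":0,"dx":-4,"dy":0,"dz":0,"fingers":5},{"ax":0,"ay":0,"az":0,"dx":-4,"dy":0,"dz":0,"fingers":5}]'; python3 -c "
from h import *
o=st();C=np.array([.6326,.2475]);a=np.radians(23.1);ya=np.array([-np.sin(a),np.cos(a)]);print('y',(o['tool_pos'][:2]-C)@ya, o['force'][:2]@ya)"
```

```text
clock: 23.2
tool_pos: [0.6798, 0.1384, 0.0544]
orientation: [-179.9, -0.1, -66.9]
force: [4.7, -6.6, 3.7]
opening: 0.0175
t 23.2 pos [0.6798 0.1384 0.0544] rpy [-1.7992e+02 -1.0000e-01 -6.6910e+01] F [ 4.7 -6.6  3.7] open 17.5 j [ 28.  30.  -8.   0. -52.  -5.]
y -0.11890920147149578 -7.954726140340066
```

```bash
python3 -m inch '[{"ax":0,"ay":0,"az":0,"dx":-1,"dy":0,"dz":0,"fingers":5},{"ax":0,"ay":0,"az":0,"dx":-2,"dy":0,"dz":0,"fingers":5},{"ax":0,"ay":0,"az":0,"dx":-2,"dy":0,"dz":0,"fingers":5}]'; python3 -c "
from h import *
o=st();C=np.array([.6326,.2475]);a=np.radians(23.1);ya=np.array([-np.sin(a),np.cos(a)]);print('y',(o['tool_pos'][:2]-C)@ya, o['force'][:2]@ya)"
```

```text
clock: 23.58
tool_pos: [0.6796, 0.1388, 0.0544]
orientation: [-179.9, -0.2, -66.9]
force: [8.4, -13.2, 3.2]
opening: 0.0178
t 23.57 pos [0.6796 0.1388 0.0544] rpy [-179.92   -0.18  -66.93] F [  8.4 -13.2   3.2] open 17.8 j [ 28.  30.  -8.   0. -52.  -5.]
y -0.11847907462244628 -15.465445477990807
```

```bash
python3 -m inch '[{"ax":0,"ay":0,"az":0,"dx":-1,"dy":0,"dz":0,"fingers":5},{"ax":0,"ay":0,"az":0,"dx":-2,"dy":0,"dz":0,"fingers":5},{"ax":0,"ay":0,"az":0,"dx":-2,"dy":0,"dz":0,"fingers":5}]'; python3 -c "
from h import *
o=st();C=np.array([.6326,.2475]);a=np.radians(23.1);ya=np.array([-np.sin(a),np.cos(a)]);print('y',(o['tool_pos'][:2]-C)@ya, o['force'][:2]@ya)"
```

```text
clock: 23.95
tool_pos: [0.6795, 0.1391, 0.0544]
orientation: [-179.9, -0.3, -66.9]
force: [12.9, -19.4, 1.1]
opening: 0.0179
t 23.95 pos [0.6795 0.1391 0.0544] rpy [-179.93   -0.27  -66.95] F [ 12.9 -19.4   1.1] open 17.9 j [ 28.  30.  -8.   0. -52.  -5.]
y -0.11808728024987665 -22.90978671798937
```

```bash
python3 -m inch '[{"ax":0,"ay":0,"az":0,"dx":2,"dy":0,"dz":0,"fingers":5},{"ax":0,"ay":0,"az":0,"dx":4,"dy":0,"dz":0,"fingers":5},{"ax":0,"ay":0,"az":0,"dx":4,"dy":0,"dz":0,"fingers":30},{"ax":0,"ay":0,"az":0,"dx":4,"dy":0,"dz":0,"fingers":50},{"ax":0,"ay":0,"az":0,"dx":4,"dy":0,"dz":0,"fingers":50},{"ax":0,"ay":0,"az":0,"dx":4,"dy":0,"dz":-40,"fingers":50},{"ax":0,"ay":0,"az":0,"dx":4,"dy":0,"dz":-90,"fingers":60},{"ax":0,"ay":0,"az":0,"dx":4,"dy":0,"dz":-130,"fingers":80}]'
python3 - <<'E'
from h import *
st();S,o=meas("blank_1",("scene","side","wrist"),cyl,.036,np.radians(23),z=.036)
C=np.array([.6326,.2475]);a=np.radians(23.1);ya=np.array([-np.sin(a),np.cos(a)]);xa=np.array([np.cos(a),np.sin(a)])
for f in o: d=np.array(f[:2])-C; print("cradle",(d@xa).round(4),(d@ya).round(4))
save(S["wrist"],"w11",None,1.25);save(S["scene"],"s11",(190,110,400,250),3.5);
E
```

```text
clock: 24.95
tool_pos: [0.6786, 0.1399, 0.1853]
orientation: [-180.0, -0.0, -66.9]
force: [0.3, 0.2, 0.7]
opening: 0.0645
t 24.95 pos [0.6786 0.1399 0.1853] rpy [-179.96   -0.    -66.87] F [0.3 0.2 0.7] open 64.5 j [ 28.  24.  -0.   0. -66.  -5.]
    scene x 0.6099 y 0.3021 yaw 28.4 res 0.23 n 222
    side x 0.6084 y 0.3031 yaw 6.0 res 0.72 n 176
    wrist x 0.6119 y 0.3026 yaw 20.0 res 0.79 n 1729
ALL x 0.6113 y 0.3022 yaw 21.9 res 0.61
    scene x 0.6512 y 0.1995 yaw 36.6 res 0.25 n 231
    side x 0.6472 y 0.1981 yaw 1.3 res 0.77 n 184
    wrist x 0.6552 y 0.1965 yaw 23.5 res 0.16 n 3032
ALL x 0.6536 y 0.1977 yaw 25.7 res 0.46
    scene x 0.6339 y 0.2538 yaw 27.3 res 0.36 n 202
    side x 0.6308 y 0.2483 yaw 0.0 res 0.79 n 168
    wrist x 0.6356 y 0.2514 yaw 15.2 res 2.41 n 959
ALL x 0.6340 y 0.2525 yaw 16.8 res 1.24
    scene x 0.4038 y 0.3144 yaw 47.7 res 0.08 n 283
    side x 0.4082 y 0.3134 yaw 49.1 res 0.10 n 337
ALL x 0.4059 y 0.3155 yaw 46.7 res 0.11
    side x 0.8087 y -0.0048 yaw 42.4 res 1.11 n 256
ALL x 0.8087 y -0.0048 yaw 42.4 res 1.11
cradle 0.0019 0.0587
cradle -0.0002 -0.054
cradle 0.0032 0.004
cradle -0.1819 0.1515
cradle 0.063 -0.3012
```

View pics/w11.png

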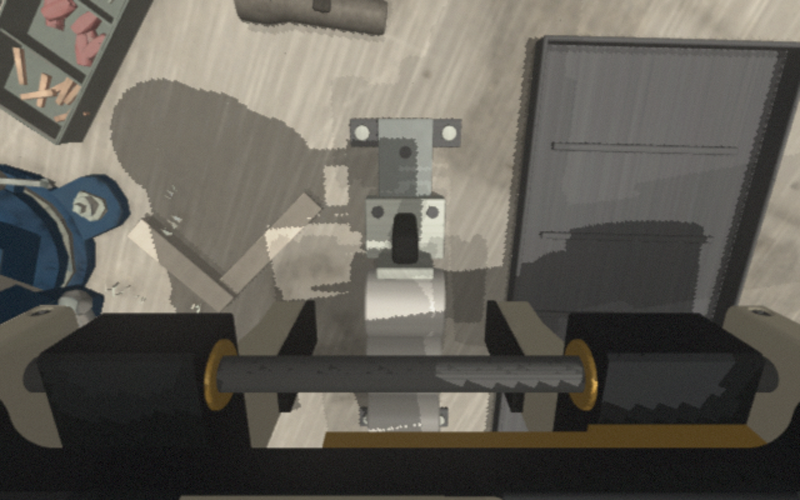

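View pics/s11.png

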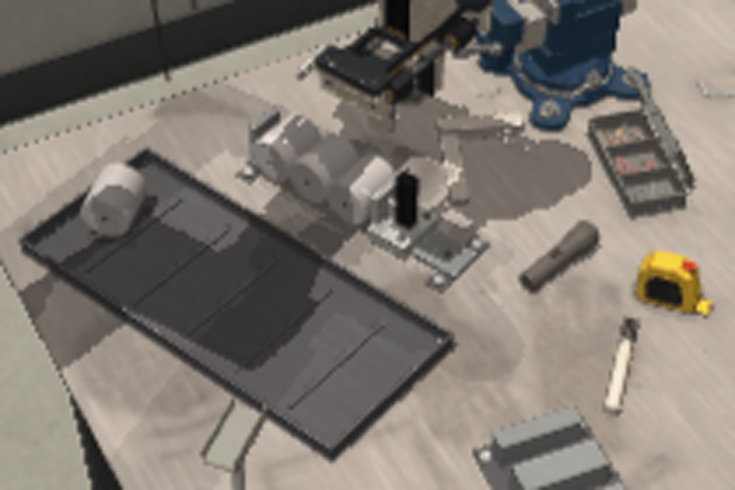

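```bash
python3 -c "
from h import *
need([.4065,.3170,.13],-43)"
```

```text
need d [-269.6  179.7   52.6] a [  0.11   0.04 -23.9 ]
```

```bash
python3 -m inch '[{"ax":0,"ay":0,"az":-23.9,"dx":-269,"dy":180,"dz":53,"fingers":80},{"ax":0,"ay":0,"az":-23.9,"dx":-269,"dy":180,"dz":53,"fingers":80},{"ax":0,"ay":0,"az":-23.9,"dx":-269,"dy":180,"dz":53,"fingers":80},{"ax":0,"ay":0,"az":-23.9,"dx":-269,"dy":180,"dz":53,"fingers":80},{"ax":0,"ay":0,"az":-23.9,"dx":-269,"dy":180,"dz":53,"fingers":80},{"ax":0,"ay":0,"az":-23.9,"dx":-269,"dy":180,"dz":53,"fingers":80},{"ax":0,"ay":0,"az":-23.9,"dx":-269,"dy":180,"dz":53,"fingers":80}]'
python3 - <<'E'
from h import *
o=st();S,f=meas("blank_1",("wrist",),cyl,.03,np.radians(45))
save(S["wrist"],"w12",None,1.25)
for g in f: need([g[0],g[1],.014],np.degrees(g[2])-90)
E
```

```text
clock: 26.12
tool_pos: [0.4064, 0.3166, 0.1297]
orientation: [179.9, -0.0, -42.9]
force: [1.0, -0.5, 0.5]
opening: 0.0799
t 26.12 pos [0.4064 0.3166 0.1297] rpy [ 1.7991e+02 -2.0000e-02 -4.2860e+01] F [ 1.  -0.5  0.5] open 79.9 j [ 60.  11. -27.  -0. -53. -13.]
    wrist x 0.6150 y 0.3005 yaw 22.5 res 0.03 n 1809
ALL x 0.6150 y 0.3005 yaw 22.5 res 0.03
    wrist x 0.4075 y 0.3201 yaw 47.2 res 0.03 n 5478
ALL x 0.4075 y 0.3201 yaw 47.2 res 0.03
need d [ 162.1 -130.   116.1] a [ 0.04 -0.03 24.46]
need d [ -3.1  -2.8 116.1] a [ 0.04 -0.02 -0.19]
```

View pics/w12.png

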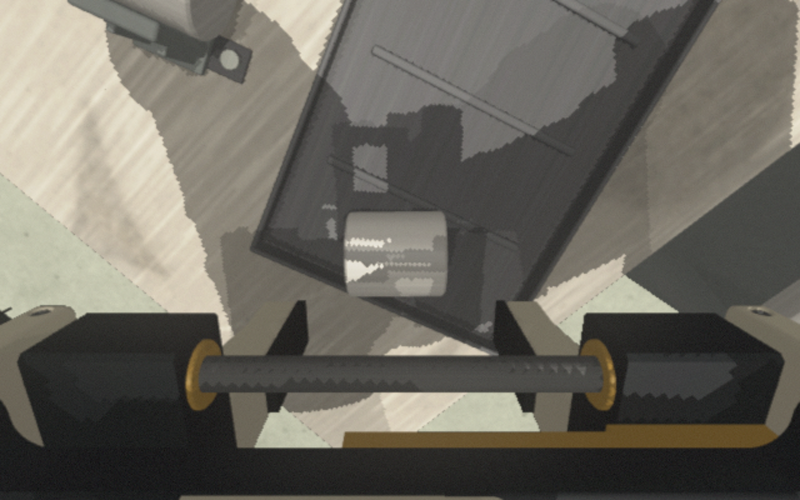

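```bash
python3 -m inch '[{"ax":0,"ay":0,"az":0,"dx":-3,"dy":-2.5,"dz":50,"fingers":76},{"ax":0,"ay":0,"az":0,"dx":-3,"dy":-2.5,"dz":95,"fingers":76},{"ax":0,"ay":0,"az":0,"dx":-3,"dy":-2.5,"dz":103,"fingers":76},{"ax":0,"ay":0,"az":0,"dx":-3,"dy":-2.5,"dz":103,"fingers":50},{"ax":0,"ay":0,"az":0,"dx":-3,"dy":-2.5,"dz":103,"fingers":50},{"ax":0,"ay":0,"az":0,"dx":-3,"dy":-2.5,"dz":103,"fingers":50},{"ax":0,"ay":0,"az":0,"dx":-3,"dy":-2.5,"dz":103,"fingers":50}]'; python3 -c "
from h import *
o=st();C=np.array([.6326,.2475]);ya=np.array([-np.sin(np.radians(23.1)),np.cos(np.radians(23.1))])
p=C+.028*ya; print(p); need([*p,.18],-66.9)"
```

```text
clock: 27.1
tool_pos: [0.4077, 0.3209, 0.0289]
orientation: [-179.9, 0.0, -43.0]
force: [0.7, -1.7, 8.3]
opening: 0.0618
t 27.1 pos [0.4077 0.3209 0.0289] rpy [-179.86    0.    -42.97] F [ 0.7 -1.7  8.3] open 61.8 j [ 60.  19. -33.   0. -38. -13.]
[0.62161456 0.273255  ]
need d [ 189.  -111.3 -150.8] a [-0.14  0.03 23.93]
```

```bash
python3 -m inch '[{"ax":0,"ay":0,"az":0,"dx":0,"dy":0,"dz":-50,"fingers":50},{"ax":0,"ay":0,"az":0,"dx":0,"dy":0,"dz":-110,"fingers":50},{"ax":0,"ay":0,"az":23.9,"dx":189,"dy":-111.5,"dz":-151,"fingers":50},{"ax":0,"ay":0,"az":23.9,"dx":189,"dy":-111.5,"dz":-151,"fingers":50},{"ax":0,"ay":0,"az":23.9,"dx":189,"dy":-111.5,"dz":-151,"fingers":50},{"ax":0,"ay":0,"az":23.9,"dx":189,"dy":-111.5,"dz":-151,"fingers":50},{"ax":0,"ay":0,"az":23.9,"dx":189,"dy":-111.5,"dz":-151,"fingers":50},{"ax":0,"ay":0,"az":23.9,"dx":189,"dy":-111.5,"dz":-151,"fingers":50}]';  python3 - <<'E'
from h import *
o=st();need([.6216,.2733,.0834],-66.9)
w=snapshot("wrist");save(w,"w13",None,1.25)
E
```

```text
clock: 28.1
tool_pos: [0.6201, 0.2727, 0.1775]
orientation: [179.9, 0.0, -66.9]
force: [-0.8, -0.6, -3.3]
opening: 0.0617
t 28.1 pos [0.6201 0.2727 0.1775] rpy [ 1.7989e+02  2.0000e-02 -6.6930e+01] F [-0.8 -0.6 -3.3] open 61.7 j [ 40.  23.  -3.  -0. -65. -17.]
need d [ 0.  -1.8 94.1] a [ 0.11  0.02 -0.03]
```

View pics/w13.png

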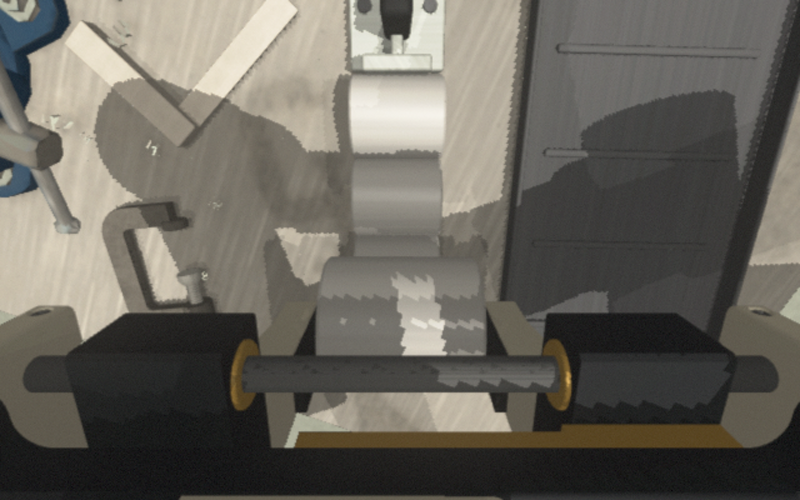

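Run:
```python
from h import *
o=st();S,f=meas("blank_1",("wrist",),cyl,.036,np.radians(23),z=.036)
C=np.array([.6326,.2475]);a=np.radians(23.1);ya=np.array([-np.sin(a),np.cos(a)]);xa=np.array([np.cos(a),np.sin(a)])
for g in f: d=np.array(g[:2])-C; print("cradle",(d@xa).round(4),(d@ya).round(4))
need([.6216,.2733,.0834],-66.9)
```

```text
t 28.15 pos [0.6199 0.273  0.1779] rpy [ 1.7992e+02  1.0000e-02 -6.6880e+01] F [ 0.3  0.  -3.6] open 61.7 j [ 40.  23.  -3.  -0. -65. -17.]
    wrist x 0.6190 y 0.3367 yaw 61.2 res 0.60 n 10279
ALL x 0.6190 y 0.3367 yaw 61.2 res 0.60
    wrist x 0.6340 y 0.2483 yaw 23.1 res 0.03 n 4421
ALL x 0.6340 y 0.2483 yaw 23.1 res 0.03
    wrist x 0.6554 y 0.1967 yaw 22.9 res 0.03 n 5251
ALL x 0.6554 y 0.1967 yaw 22.9 res 0.03
    wrist x 0.6108 y 0.3015 yaw 23.3 res 1.53 n 1125
ALL x 0.6108 y 0.3015 yaw 23.3 res 1.53
cradle 0.0225 0.0874
cradle 0.0016 0.0002
cradle 0.001 -0.0557
cradle 0.0011 0.0582
need d [ 0.7 -1.5 95. ] a [0.03 0.01 0.06]
```

```bash
python3 -m inch '[{"ax":0,"ay":0,"az":0,"dx":0.5,"dy":-1.5,"dz":45,"fingers":50},{"ax":0,"ay":0,"az":0,"dx":0.5,"dy":-1.5,"dz":82,"fingers":50},{"ax":0,"ay":0,"az":0,"dx":0.5,"dy":-1.5,"dz":90,"fingers":50},{"ax":0,"ay":0,"az":0,"dx":0.5,"dy":-1.5,"dz":93,"fingers":50},{"ax":0,"ay":0,"az":0,"dx":0.5,"dy":-1.5,"dz":94,"fingers":50},{"ax":0,"ay":0,"az":0,"dx":0.5,"dy":-1.5,"dz":95,"fingers":50},{"ax":0,"ay":0,"az":0,"dx":0.5,"dy":-1.5,"dz":95,"fingers":50}]'; python3 -c "
from h import *
o=st();need([.6216,.2733,.0834],-66.9)"
```

```text
clock: 29.12
tool_pos: [0.623, 0.2732, 0.0843]
orientation: [-179.9, 0.0, -66.9]
force: [0.0, 0.1, -3.9]
opening: 0.0617
t 29.12 pos [0.623  0.2732 0.0843] rpy [-1.7994e+02  2.0000e-02 -6.6900e+01] F [ 0.   0.1 -3.9] open 61.7 j [ 40.  27.  -8.   0. -54. -17.]
need d [-0.6  1.3  0.9] a [-0.06  0.02 -0.  ]
```

```bash
python3 -m inch '[{"ax":0,"ay":0,"az":0,"dx":0,"dy":0,"dz":1,"fingers":50},{"ax":0,"ay":0,"az":0,"dx":0,"dy":0,"dz":2,"fingers":50},{"ax":0,"ay":0,"az":0,"dx":0,"dy":0,"dz":2,"fingers":50}]'; python3 -m inch '[{"ax":0,"ay":0,"az":0,"dx":0,"dy":0,"dz":1,"fingers":50},{"ax":0,"ay":0,"az":0,"dx":0,"dy":0,"dz":1,"fingers":50}]'
```

```text
clock: 29.5
tool_pos: [0.6232, 0.2733, 0.0835]
orientation: [-179.9, -0.0, -66.9]
force: [-4.6, -0.9, 9.2]
opening: 0.0614
clock: 29.75
tool_pos: [0.6232, 0.2733, 0.0834]
orientation: [-179.9, -0.0, -66.9]
force: [-6.3, -0.4, 13.4]
opening: 0.0616
```

Seated on contact at the expected height. Release and retreat.

```bash
python3 -m inch '[{"ax":0,"ay":0,"az":0,"dx":0,"dy":0,"dz":-2,"fingers":50},{"ax":0,"ay":0,"az":0,"dx":0,"dy":0,"dz":-2,"fingers":68},{"ax":0,"ay":0,"az":0,"dx":0,"dy":0,"dz":-2,"fingers":76},{"ax":0,"ay":0,"az":0,"dx":0,"dy":0,"dz":-2,"fingers":80},{"ax":0,"ay":0,"az":0,"dx":0,"dy":0,"dz":-40,"fingers":80},{"ax":0,"ay":0,"az":0,"dx":0,"dy":0,"dz":-90,"fingers":80},{"ax":0,"ay":0,"az":0,"dx":0,"dy":0,"dz":-130,"fingers":80},{"ax":0,"ay":0,"az":0,"dx":0,"dy":0,"dz":-130,"fingers":80}]'
python3 - <<'E'
from h import *
o=st();S,f=meas("blank_1",("wrist",),cyl,.06,np.radians(23),z=.0845)
save(S["wrist"],"w14",None,1.25)
C=np.array([.6326,.2475]);a=np.radians(23.1);ya=np.array([-np.sin(a),np.cos(a)]);xa=np.array([np.cos(a),np.sin(a)])
for g in f: d=np.array(g[:2])-C; print("cradle",(d@xa).round(4),(d@ya).round(4))
E
```

```text
clock: 30.75
tool_pos: [0.6246, 0.274, 0.2148]
orientation: [-179.6, 0.1, -66.9]
force: [0.5, -0.0, -1.0]
opening: 0.0801
t 30.75 pos [0.6246 0.274  0.2148] rpy [-1.7959e+02  6.0000e-02 -6.6880e+01] F [ 0.5 -0.  -1. ] open 80.1 j [ 40.  21.   0.   0. -69. -17.]
    wrist x 0.5578 y 0.3895 yaw -45.8 res 1.00 n 472
ALL x 0.5578 y 0.3895 yaw -45.8 res 1.00
    wrist x 0.6233 y 0.2736 yaw 22.7 res 0.03 n 4474
ALL x 0.6233 y 0.2736 yaw 22.7 res 0.03
    wrist x 0.6388 y 0.2467 yaw 24.8 res 1.00 n 2297
ALL x 0.6388 y 0.2467 yaw 24.8 res 1.00
    wrist x 0.6570 y 0.2016 yaw 23.1 res 0.41 n 4022
ALL x 0.6570 y 0.2016 yaw 23.1 res 0.41
cradle -0.0131 0.16
cradle 0.0017 0.0277
cradle 0.0054 -0.0032
cradle 0.0045 -0.0518
```

View pics/w14.png

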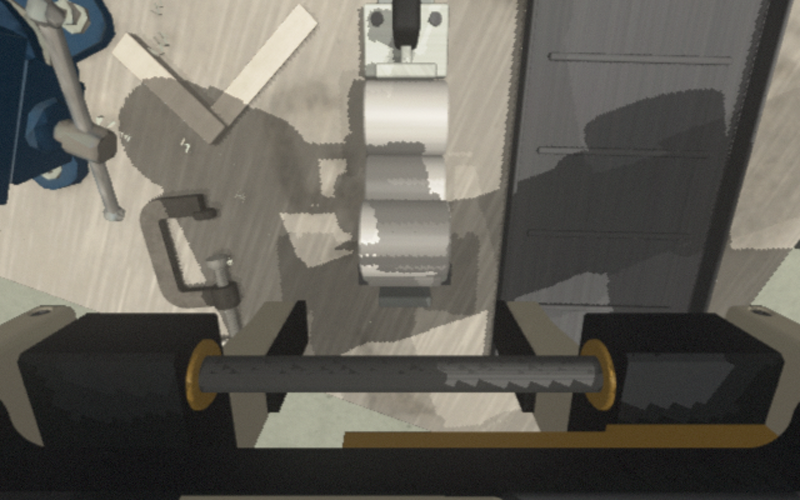

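```bash
python3 -c "
from h import *
need([.60,-.27,.30],0)"
```

```text
need d [490.7 233.8 -89.8] a [-4.000e-02  1.000e-02 -6.691e+01]
```

```bash
python3 -m inch '[{"ax":0,"ay":0,"az":0,"dx":0,"dy":0,"dz":-50,"fingers":60},{"ax":0,"ay":0,"az":-67,"dx":490,"dy":234,"dz":-90,"fingers":60},{"ax":0,"ay":0,"az":-67,"dx":490,"dy":234,"dz":-90,"fingers":60},{"ax":0,"ay":0,"az":-67,"dx":490,"dy":234,"dz":-90,"fingers":60},{"ax":0,"ay":0,"az":-67,"dx":490,"dy":234,"dz":-90,"fingers":60},{"ax":0,"ay":0,"az":-67,"dx":490,"dy":234,"dz":-90,"fingers":60},{"ax":0,"ay":0,"az":-67,"dx":490,"dy":234,"dz":-90,"fingers":60},{"ax":0,"ay":0,"az":-67,"dx":490,"dy":234,"dz":-90,"fingers":60}]'; python3 -c "
from h import *
st();need([.60,-.27,.30],0)"
```

```text
clock: 31.85
tool_pos: [0.6041, -0.1559, 0.2905]
orientation: [-180.0, 0.1, 0.3]
force: [1.5, -0.6, 0.7]
opening: 0.06
t 31.85 pos [ 0.6041 -0.1559  0.2905] rpy [-1.7999e+02  1.4000e-01  3.4000e-01] F [ 1.5 -0.6  0.7] open 60.0 j [  3.  14.  -0.  -0. -76.  87.]
need d [ -4.8 114.1  -9.5] a [-0.01  0.14  0.34]
```

```bash
python3 -m inch '[{"ax":0,"ay":0,"az":0,"dx":-4,"dy":110,"dz":-8,"fingers":60},{"ax":0,"ay":0,"az":0,"dx":-4,"dy":110,"dz":-8,"fingers":60},{"ax":0,"ay":0,"az":0,"dx":-4,"dy":110,"dz":-8,"fingers":60},{"ax":0,"ay":0,"az":0,"dx":-4,"dy":110,"dz":-8,"fingers":60},{"ax":0,"ay":0,"az":0,"dx":-4,"dy":110,"dz":-8,"fingers":60}]'
python3 - <<'E'
from h import *
st()
S,f=meas("plate_1",("scene","side","wrist"),box,.036,0)
save(S["wrist"],"w15",None,1.25)
w=S["wrist"]
for k,z in dict(rack=0,slot_1=.006).items():
    for d in landmark_of(k,"wrist")[:6]:
        print(k,round(d["score"],2),np.round(d["position"],1),np.round(onz(w,d["position"],z),4))
E
```

```text
clock: 32.48
tool_pos: [0.6011, -0.2632, 0.2993]
orientation: [-180.0, 0.1, 0.2]
force: [-0.4, 0.2, 0.7]
opening: 0.0597
t 32.48 pos [ 0.6011 -0.2632  0.2993] rpy [-1.7998e+02  6.0000e-02  1.7000e-01] F [-0.4  0.2  0.7] open 59.7 j [ -7.  17.   5.  -0. -78.  97.]
    scene x 0.4657 y -0.3516 yaw -3.2 res 0.14 n 513
    side x 0.4687 y -0.3517 yaw -1.6 res 0.08 n 983
    wrist x 0.4705 y -0.3504 yaw -1.8 res 1.51 n 760
ALL x 0.4683 y -0.3508 yaw -2.4 res 0.58
    scene x 0.4685 y -0.4305 yaw 0.9 res 0.08 n 550
    wrist x 0.4694 y -0.4305 yaw 3.7 res 0.95 n 1146
ALL x 0.4685 y -0.4303 yaw 2.4 res 0.52
    scene x 0.4553 y -0.2834 yaw -4.1 res 0.09 n 564
    side x 0.4538 y -0.2708 yaw -4.5 res 0.34 n 737
    wrist x 0.4563 y -0.2832 yaw -3.1 res 0.44 n 931
ALL x 0.4555 y -0.2830 yaw -3.5 res 0.29
    wrist x 0.6785 y 0.1065 yaw -54.6 res 0.31 n 4321
ALL x 0.6785 y 0.1065 yaw -54.6 res 0.31
rack 0.68 [321.5 134.9] [ 0.633  -0.2642  0.    ]
slot_1 0.81 [280.4 124.9] [ 0.6468 -0.2086  0.006 ]
slot_1 0.79 [320.1 131.5] [ 0.6382 -0.2622  0.006 ]
slot_1 0.76 [360.6 137.6] [ 0.6302 -0.3175  0.006 ]
```

View pics/w15.png

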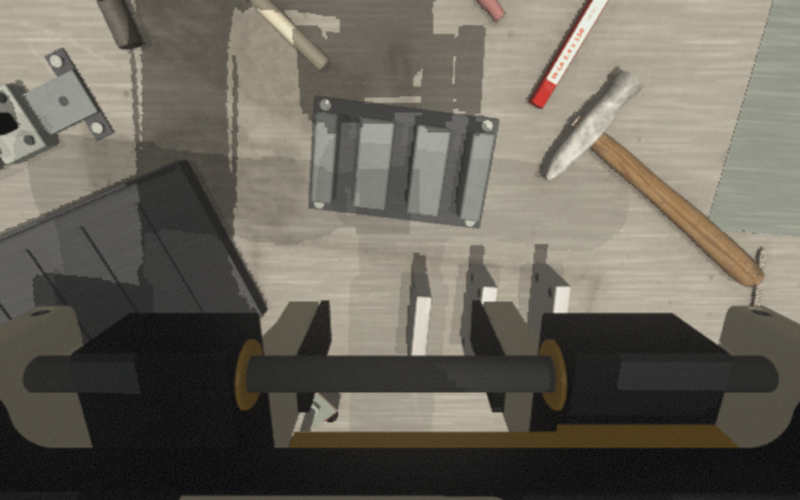

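Run:
```python
from h import *
w=snapshot("wrist"); save(w,"w16",(235,65,410,195),4.5)
for d in trace("rack","wrist")[:2]:
    m=d["mask"]; print(d["score"],m.sum(),cv2.minAreaRect(np.argwhere(m)[:,::-1].astype(np.float32)))
top(w,"t16",.55,.73,-.39,-.14,.006,.4)
top(w,"t16b",.55,.73,-.39,-.14,.040,.4)
```

```text
0.76 12787 ((319.34619140625, 129.73077392578125), (148.46958923339844, 89.67710876464844), 7.125016689300537)
0.44 4369 ((32.073524475097656, 93.95587921142578), (80.60433197021484, 89.00776672363281), 59.03623962402344)
```

View pics/t16.png

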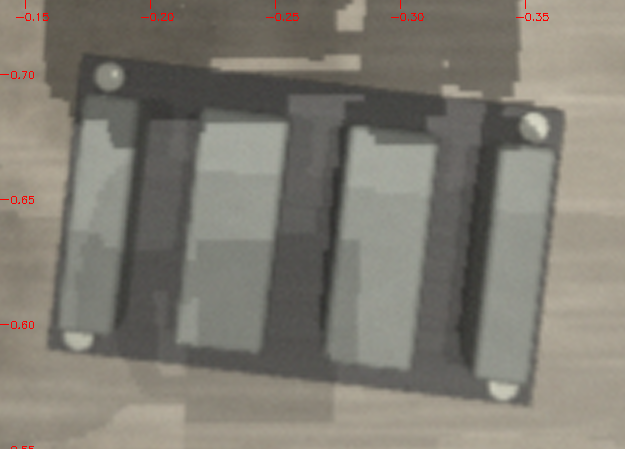

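View pics/t16b.png

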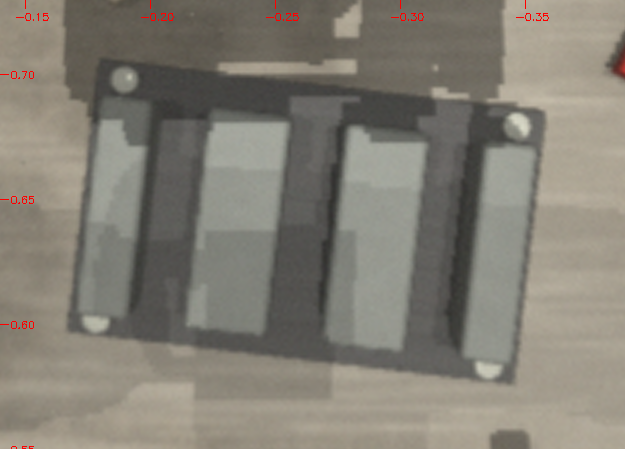

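```bash
python3 -c "
from h import *
need([.46,-.355,.22],-2)"; python3 -m inch '[{"ax":0,"ay":0,"az":2,"dx":-140,"dy":88,"dz":80,"fingers":50},{"ax":0,"ay":0,"az":2,"dx":-140,"dy":88,"dz":80,"fingers":50},{"ax":0,"ay":0,"az":2,"dx":-140,"dy":88,"dz":80,"fingers":50},{"ax":0,"ay":0,"az":2,"dx":-140,"dy":88,"dz":80,"fingers":50},{"ax":0,"ay":0,"az":2,"dx":-140,"dy":88,"dz":80,"fingers":50},{"ax":0,"ay":0,"az":2,"dx":-140,"dy":88,"dz":80,"fingers":50}]'
python3 - <<'E'
from h import *
st()
S,f=meas("plate_1",("wrist",),box,.036,0)
save(S["wrist"],"w17",None,1.25)
E
```

```text
need d [-141.3   90.6   80. ] a [ 0.   -0.01  2.11]
clock: 33.72
tool_pos: [0.4624, -0.3523, 0.2206]
orientation: [180.0, -0.1, -1.9]
force: [0.4, 0.7, 0.2]
opening: 0.0498
t 33.73 pos [ 0.4624 -0.3523  0.2206] rpy [ 1.7997e+02 -7.0000e-02 -1.8500e+00] F [0.4 0.7 0.2] open 49.8 j [-18.  12. -12.   0. -66. 106.]
    wrist x 0.4569 y -0.2837 yaw -4.5 res 0.08 n 2830
ALL x 0.4569 y -0.2837 yaw -4.5 res 0.08
    wrist x 0.4681 y -0.3512 yaw -3.5 res 0.07 n 1932
ALL x 0.4681 y -0.3512 yaw -3.5 res 0.07
    wrist x 0.4683 y -0.4297 yaw 1.9 res 0.10 n 3017
ALL x 0.4683 y -0.4297 yaw 1.9 res 0.10
```

View pics/w17.png

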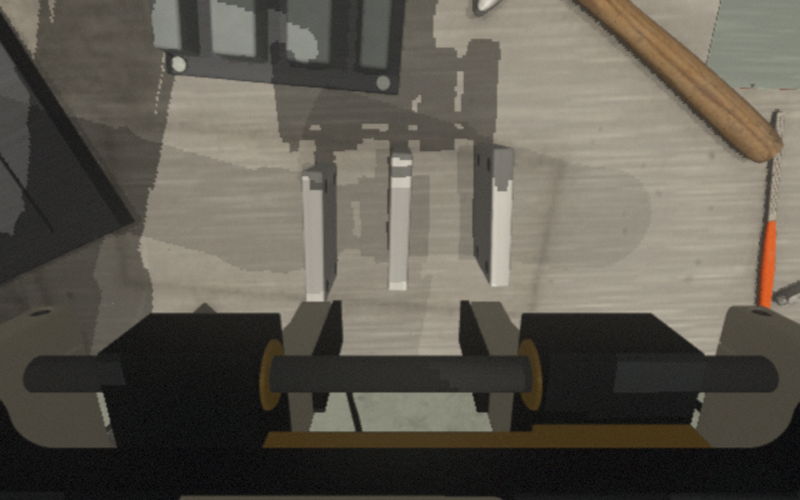

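```bash
python3 -c "
from h import *
st();need([.4681,-.3512,.10],-3.3)"
```

```text
t 33.83 pos [ 0.4623 -0.3521  0.2203] rpy [ 1.7998e+02 -4.0000e-02 -1.8300e+00] F [-0.3  0.5 -0.7] open 50.0 j [-18.  12. -12.   0. -66. 106.]
need d [  5.7  -1.1 120.3] a [ 0.02 -0.04  1.47]
```

```bash
python3 -m inch '[{"ax":0,"ay":0,"az":1.5,"dx":5.7,"dy":-1.1,"dz":50,"fingers":36},{"ax":0,"ay":0,"az":1.5,"dx":5.7,"dy":-1.1,"dz":100,"fingers":36},{"ax":0,"ay":0,"az":1.5,"dx":5.7,"dy":-1.1,"dz":120,"fingers":36},{"ax":0,"ay":0,"az":1.5,"dx":5.7,"dy":-1.1,"dz":120,"fingers":36},{"ax":0,"ay":0,"az":1.5,"dx":5.7,"dy":-1.1,"dz":120,"fingers":36}]'
python3 - <<'E'
from h import *
st();need([.4681,-.3512,.043],-3.3)
save(snapshot("wrist"),"w18",None,1.25)
E
```

```text
clock: 34.45
tool_pos: [0.4681, -0.3518, 0.1011]
orientation: [180.0, -0.1, -3.3]
force: [0.4, -0.2, -0.5]
opening: 0.036
t 34.45 pos [ 0.4681 -0.3518  0.1011] rpy [ 1.7996e+02 -8.0000e-02 -3.3500e+00] F [ 0.4 -0.2 -0.5] open 36.0 j [-18.  19. -20.   0. -51. 104.]
need d [-0.1 -0.6 58.1] a [ 0.04 -0.08 -0.05]
```

View pics/w18.png

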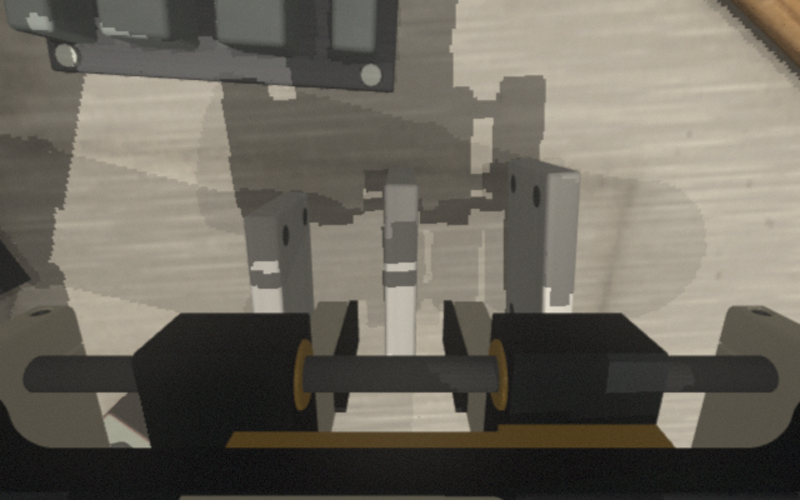

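```bash
python3 -m inch '[{"ax":0,"ay":0,"az":0,"dx":0,"dy":-0.3,"dz":35,"fingers":36},{"ax":0,"ay":0,"az":0,"dx":0,"dy":-0.3,"dz":58,"fingers":36},{"ax":0,"ay":0,"az":0,"dx":0,"dy":-0.3,"dz":58,"fingers":36},{"ax":0,"ay":0,"az":0,"dx":0,"dy":-0.3,"dz":58,"fingers":5},{"ax":0,"ay":0,"az":0,"dx":0,"dy":-0.3,"dz":58,"fingers":5},{"ax":0,"ay":0,"az":0,"dx":0,"dy":-0.3,"dz":58,"fingers":5},{"ax":0,"ay":0,"az":0,"dx":0,"dy":-0.3,"dz":58,"fingers":5}]'; python3 -c "
from h import *
st();need([.6383,-.2626,.17],-6.7)"
```

```text
clock: 35.38
tool_pos: [0.4677, -0.3516, 0.0432]
orientation: [180.0, -0.1, -3.4]
force: [-1.0, 1.3, 7.1]
opening: 0.0161
t 35.38 pos [ 0.4677 -0.3516  0.0432] rpy [ 1.7996e+02 -1.0000e-01 -3.3900e+00] F [-1.   1.3  7.1] open 16.1 j [-18.  22. -24.   0. -44. 104.]
need d [ 165.3  -98.9 -126.5] a [ 0.04 -0.11  3.31]
```

```bash
python3 -m inch '[{"ax":0,"ay":0,"az":0,"dx":0,"dy":0,"dz":-60,"fingers":5},{"ax":0,"ay":0,"az":0,"dx":0,"dy":0,"dz":-115,"fingers":5},{"ax":0,"ay":0,"az":3.3,"dx":165.3,"dy":-99,"dz":-126,"fingers":5},{"ax":0,"ay":0,"az":3.3,"dx":165.3,"dy":-99,"dz":-126,"fingers":5},{"ax":0,"ay":0,"az":3.3,"dx":165.3,"dy":-99,"dz":-126,"fingers":5},{"ax":0,"ay":0,"az":3.3,"dx":165.3,"dy":-99,"dz":-126,"fingers":5},{"ax":0,"ay":0,"az":3.3,"dx":165.3,"dy":-99,"dz":-126,"fingers":5},{"ax":0,"ay":0,"az":3.3,"dx":165.3,"dy":-99,"dz":-126,"fingers":5}]'
python3 - <<'E'
from h import *
st();need([.6383,-.2626,.060],-6.7)
save(snapshot("wrist"),"w19",None,1.25)
E
```

```text
clock: 36.38
tool_pos: [0.6366, -0.2628, 0.1677]
orientation: [-180.0, 0.1, -6.7]
force: [-0.3, 0.1, -3.4]
opening: 0.016
t 36.38 pos [ 0.6366 -0.2628  0.1677] rpy [-1.7999e+02  6.0000e-02 -6.7500e+00] F [-0.3  0.1 -3.4] open 16.0 j [ -6.  24.  -2.  -0. -64.  90.]
need d [  1.8  -0.4 107.7] a [-0.01  0.06 -0.05]
```

View pics/w19.png

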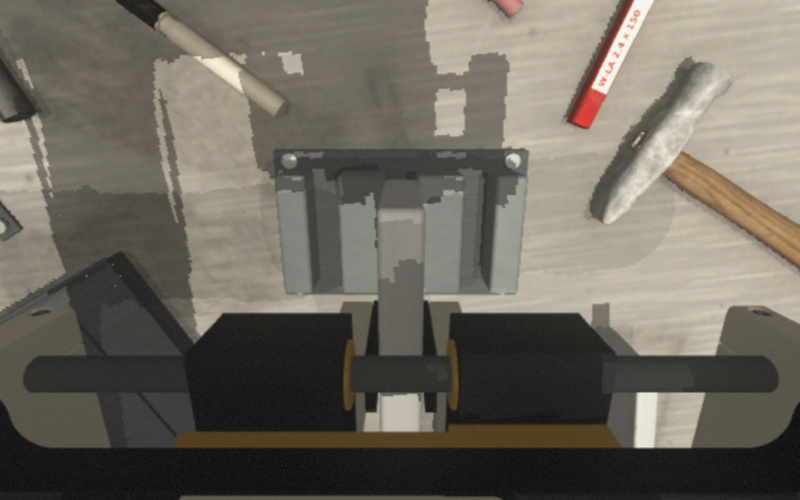

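```bash
python3 -m inch '[{"ax":0,"ay":0,"az":0,"dx":1.3,"dy":0,"dz":45,"fingers":5},{"ax":0,"ay":0,"az":0,"dx":1.3,"dy":0,"dz":75,"fingers":5},{"ax":0,"ay":0,"az":0,"dx":1.3,"dy":0,"dz":82,"fingers":5},{"ax":0,"ay":0,"az":0,"dx":1.3,"dy":0,"dz":87,"fingers":5},{"ax":0,"ay":0,"az":0,"dx":1.3,"dy":0,"dz":92,"fingers":5},{"ax":0,"ay":0,"az":0,"dx":1.3,"dy":0,"dz":97,"fingers":5},{"ax":0,"ay":0,"az":0,"dx":1.3,"dy":0,"dz":97,"fingers":5}]'
python3 - <<'E'
from h import *
st();need([.6383,-.2626,.050],-6.7)
save(snapshot("wrist"),"w20",None,1.25)
E
```

```text
clock: 37.3
tool_pos: [0.6391, -0.2624, 0.071]
orientation: [-180.0, 0.0, -6.7]
force: [0.1, -0.2, -2.8]
opening: 0.0157
t 37.3 pos [ 0.6391 -0.2624  0.071 ] rpy [-180.     0.    -6.7] F [ 0.1 -0.2 -2.8] open 15.7 j [ -6.  29.  -8.  -0. -53.  90.]
need d [-0.7  0.3 21. ] a [-0.  0.  0.]
```

View pics/w20.png

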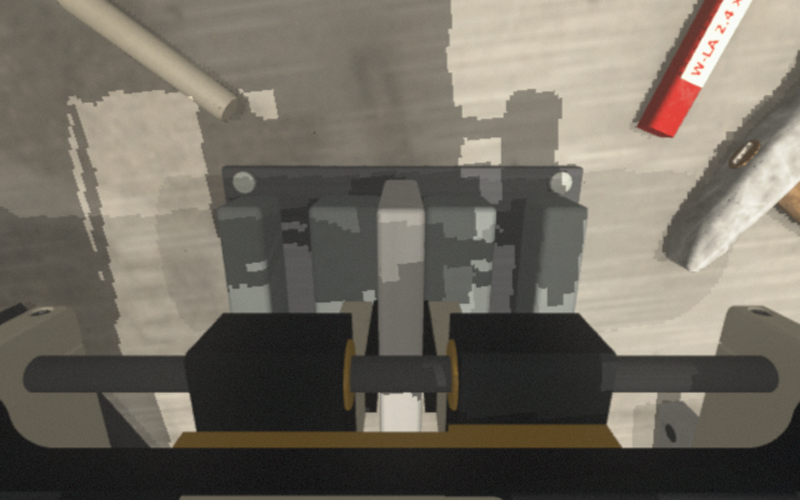

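```bash
python3 -m inch '[{"ax":0,"ay":0,"az":0,"dx":0,"dy":0,"dz":7,"fingers":5},{"ax":0,"ay":0,"az":0,"dx":0,"dy":0,"dz":14,"fingers":5},{"ax":0,"ay":0,"az":0,"dx":0,"dy":0,"dz":19,"fingers":5},{"ax":0,"ay":0,"az":0,"dx":0,"dy":0,"dz":21,"fingers":5},{"ax":0,"ay":0,"az":0,"dx":0,"dy":0,"dz":22.5,"fingers":5},{"ax":0,"ay":0,"az":0,"dx":0,"dy":0,"dz":22.5,"fingers":5}]'
```

```text
clock: 38.1
tool_pos: [0.6392, -0.2625, 0.0493]
orientation: [180.0, -0.0, -6.7]
force: [-3.0, 0.8, 2.9]
opening: 0.0159
```

```bash
python3 -m inch '[{"ax":0,"ay":0,"az":0,"dx":0,"dy":0,"dz":0,"fingers":22},{"ax":0,"ay":0,"az":0,"dx":0,"dy":0,"dz":0,"fingers":36},{"ax":0,"ay":0,"az":0,"dx":0,"dy":0,"dz":0,"fingers":36},{"ax":0,"ay":0,"az":0,"dx":0,"dy":0,"dz":-40,"fingers":36},{"ax":0,"ay":0,"az":0,"dx":0,"dy":0,"dz":-90,"fingers":36},{"ax":0,"ay":0,"az":0,"dx":0,"dy":0,"dz":-130,"fingers":36},{"ax":0,"ay":0,"az":0,"dx":0,"dy":0,"dz":-130,"fingers":36}]'
python3 - <<'E'
from h import *
st();
S,f=meas("plate_1",("wrist",),box,.04,np.radians(-6),z=.006)
save(S["wrist"],"w21",None,1.25)
need([.4567,-.2837,.18],-4.4)
E
```

```text
clock: 38.98
tool_pos: [0.6414, -0.263, 0.183]
orientation: [179.9, -0.4, -6.7]
force: [0.4, -0.3, -1.1]
opening: 0.036
t 38.98 pos [ 0.6414 -0.263   0.183 ] rpy [179.95  -0.43  -6.67] F [ 0.4 -0.3 -1.1] open 36.0 j [ -6.  24.  -1.   0. -65.  90.]
    wrist x 0.6402 y -0.2622 yaw -6.9 res 0.06 n 2449
ALL x 0.6402 y -0.2622 yaw -6.9 res 0.06
    wrist x 0.4183 y -0.2850 yaw 1.0 res 0.88 n 594
ALL x 0.4183 y -0.2850 yaw 1.0 res 0.88
    wrist x 0.7419 y 0.0699 yaw -77.5 res 1.00 n 717
ALL x 0.7419 y 0.0699 yaw -77.5 res 1.00
need d [-178.7   42.6   -1.5] a [-0.02 -0.05 -2.31]
```

View pics/w21.png

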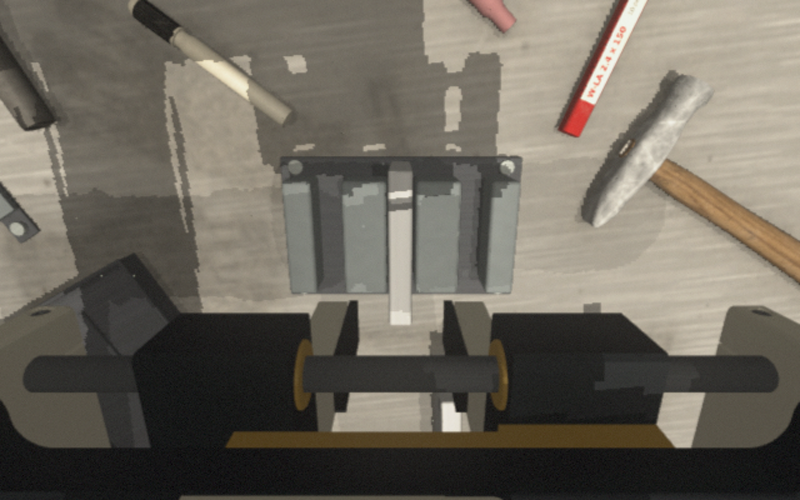

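```bash
python3 -m inch '[{"ax":0,"ay":0,"az":-2.3,"dx":-178.5,"dy":42.5,"dz":0,"fingers":36},{"ax":0,"ay":0,"az":-2.3,"dx":-178.5,"dy":42.5,"dz":0,"fingers":36},{"ax":0,"ay":0,"az":-2.3,"dx":-178.5,"dy":42.5,"dz":0,"fingers":36},{"ax":0,"ay":0,"az":-2.3,"dx":-178.5,"dy":42.5,"dz":30,"fingers":36},{"ax":0,"ay":0,"az":-2.3,"dx":-178.5,"dy":42.5,"dz":78,"fingers":36},{"ax":0,"ay":0,"az":-2.3,"dx":-178.5,"dy":42.5,"dz":78,"fingers":36},{"ax":0,"ay":0,"az":-2.3,"dx":-178.5,"dy":42.5,"dz":78,"fingers":36}]'
python3 - <<'E'
from h import *
st();need([.4567,-.2837,.043],-4.4)
save(snapshot("wrist"),"w22",None,1.25)
E
```

```text
clock: 39.95
tool_pos: [0.4574, -0.284, 0.1011]
orientation: [180.0, 0.0, -4.4]
force: [0.3, 0.7, -0.1]
opening: 0.0357
t 39.95 pos [ 0.4574 -0.284   0.1011] rpy [ 1.7997e+02  3.0000e-02 -4.3700e+00] F [ 0.3  0.7 -0.1] open 35.7 j [-11.  15. -26.   0. -49.  97.]
need d [-0.6 -0.3 58.1] a [0.03 0.03 0.03]
```

View pics/w22.png

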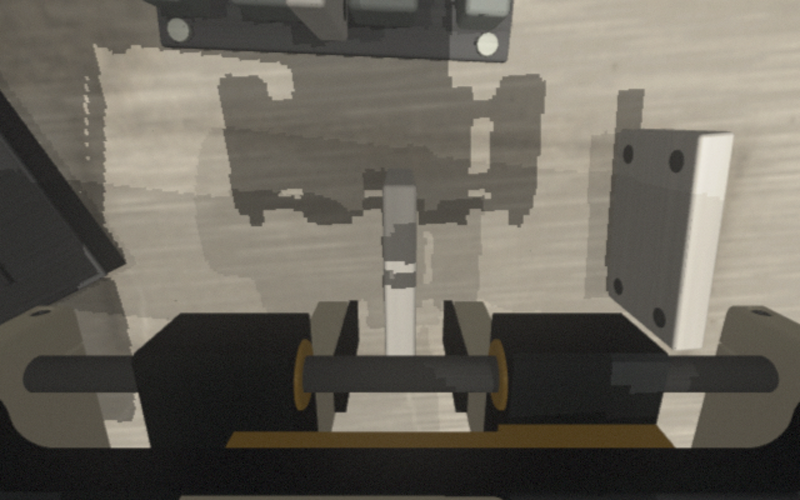

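Plate P1 is centred (cols 384–416) between the fingers. Descend and grip.

```bash
python3 -m inch '[{"ax":0,"ay":0,"az":0,"dx":-0.5,"dy":-0.3,"dz":35,"fingers":36},{"ax":0,"ay":0,"az":0,"dx":-0.5,"dy":-0.3,"dz":58,"fingers":36},{"ax":0,"ay":0,"az":0,"dx":-0.5,"dy":-0.3,"dz":58,"fingers":36},{"ax":0,"ay":0,"az":0,"dx":-0.5,"dy":-0.3,"dz":58,"fingers":5},{"ax":0,"ay":0,"az":0,"dx":-0.5,"dy":-0.3,"dz":58,"fingers":5},{"ax":0,"ay":0,"az":0,"dx":-0.5,"dy":-0.3,"dz":58,"fingers":5},{"ax":0,"ay":0,"az":0,"dx":-0.5,"dy":-0.3,"dz":58,"fingers":5}]'; python3 -c "
from h import *
st();need([.6448,-.2070,.17],-6.7)"
```

```text
clock: 40.88
tool_pos: [0.4573, -0.2837, 0.0437]
orientation: [180.0, -0.1, -4.4]
force: [-0.0, 1.0, 5.6]
opening: 0.0158
t 40.88 pos [ 0.4573 -0.2837  0.0437] rpy [ 1.7997e+02 -1.1000e-01 -4.3700e+00] F [-0.   1.   5.6] open 15.8 j [-11.  19. -30.   0. -42.  97.]
need d [ 181.4  -90.7 -126. ] a [ 0.03 -0.11  2.33]
```

```bash
python3 -m inch '[{"ax":0,"ay":0,"az":0,"dx":0,"dy":0,"dz":-60,"fingers":5},{"ax":0,"ay":0,"az":0,"dx":0,"dy":0,"dz":-115,"fingers":5},{"ax":0,"ay":0,"az":2.3,"dx":181.4,"dy":-90.7,"dz":-126,"fingers":5},{"ax":0,"ay":0,"az":2.3,"dx":181.4,"dy":-90.7,"dz":-126,"fingers":5},{"ax":0,"ay":0,"az":2.3,"dx":181.4,"dy":-90.7,"dz":-126,"fingers":5},{"ax":0,"ay":0,"az":2.3,"dx":181.4,"dy":-90.7,"dz":-126,"fingers":5},{"ax":0,"ay":0,"az":2.3,"dx":181.4,"dy":-90.7,"dz":-126,"fingers":5},{"ax":0,"ay":0,"az":2.3,"dx":181.4,"dy":-90.7,"dz":-126,"fingers":5}]'
python3 - <<'E'
from h import *
st();need([.6448,-.2070,.071],-6.7)
save(snapshot("wrist"),"w23",None,1.25)
E
```

```text
clock: 41.88
tool_pos: [0.6429, -0.2072, 0.168]
orientation: [-180.0, 0.1, -6.7]
force: [-0.7, 0.2, -4.0]
opening: 0.0158
t 41.88 pos [ 0.6429 -0.2072  0.168 ] rpy [-1.7999e+02  9.0000e-02 -6.7300e+00] F [-0.7  0.2 -4. ] open 15.8 j [ -1.  23.  -4.  -0. -64.  85.]
need d [ 2.  -0.4 97. ] a [-0.01  0.09 -0.03]
```

View pics/w23.png

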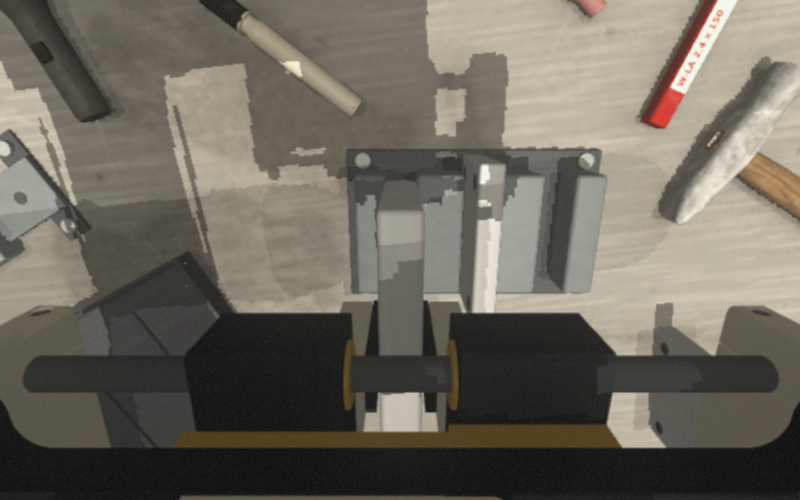

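```bash
python3 -m inch '[{"ax":0,"ay":0,"az":0,"dx":1.3,"dy":0,"dz":45,"fingers":5},{"ax":0,"ay":0,"az":0,"dx":1.3,"dy":0,"dz":75,"fingers":5},{"ax":0,"ay":0,"az":0,"dx":1.3,"dy":0,"dz":82,"fingers":5},{"ax":0,"ay":0,"az":0,"dx":1.3,"dy":0,"dz":87,"fingers":5},{"ax":0,"ay":0,"az":0,"dx":1.3,"dy":0,"dz":92,"fingers":5},{"ax":0,"ay":0,"az":0,"dx":1.3,"dy":0,"dz":97,"fingers":5},{"ax":0,"ay":0,"az":0,"dx":1.3,"dy":0,"dz":97,"fingers":5}]'; python3 -c "
from h import *
st();need([.6448,-.2070,.050],-6.7)"
```

```text
clock: 42.8
tool_pos: [0.6454, -0.207, 0.0715]
orientation: [-180.0, 0.0, -6.7]
force: [-0.6, -0.2, -3.7]
opening: 0.0158
t 42.8 pos [ 0.6454 -0.207   0.0715] rpy [-1.8e+02  1.0e-02 -6.7e+00] F [-0.6 -0.2 -3.7] open 15.8 j [ -1.  28.  -9.  -0. -53.  85.]
need d [-0.6  0.1 21.5] a [-0.    0.01  0.  ]
```

```bash
python3 -m inch '[{"ax":0,"ay":0,"az":0,"dx":0,"dy":0,"dz":7,"fingers":5},{"ax":0,"ay":0,"az":0,"dx":0,"dy":0,"dz":14,"fingers":5},{"ax":0,"ay":0,"az":0,"dx":0,"dy":0,"dz":19,"fingers":5},{"ax":0,"ay":0,"az":0,"dx":0,"dy":0,"dz":21,"fingers":5},{"ax":0,"ay":0,"az":0,"dx":0,"dy":0,"dz":22.5,"fingers":5},{"ax":0,"ay":0,"az":0,"dx":0,"dy":0,"dz":22.5,"fingers":5}]'
```

```text
clock: 43.55
tool_pos: [0.6456, -0.2072, 0.0497]
orientation: [180.0, -0.0, -6.7]
force: [-3.4, 0.3, 2.5]
opening: 0.0161
```

Contact at the floor (0.0497 expected). Release, go up, and head for P3.

```bash
python3 -m inch '[{"ax":0,"ay":0,"az":0,"dx":0,"dy":0,"dz":0,"fingers":22},{"ax":0,"ay":0,"az":0,"dx":0,"dy":0,"dz":0,"fingers":32},{"ax":0,"ay":0,"az":0,"dx":0,"dy":0,"dz":0,"fingers":32},{"ax":0,"ay":0,"az":0,"dx":0,"dy":0,"dz":-40,"fingers":32},{"ax":0,"ay":0,"az":0,"dx":0,"dy":0,"dz":-90,"fingers":36},{"ax":0,"ay":0,"az":0,"dx":0,"dy":0,"dz":-130,"fingers":36},{"ax":0,"ay":0,"az":0,"dx":0,"dy":0,"dz":-130,"fingers":36}]'
python3 - <<'E'
from h import *
st();
S,f=meas("plate_1",("wrist",),box,.04,np.radians(-6),z=.006)
save(S["wrist"],"w24",None,1.25)
need([.4685,-.4300,.18],1.8)
E
```

```text
clock: 44.42
tool_pos: [0.6478, -0.2075, 0.1835]
orientation: [180.0, -0.4, -6.7]
force: [0.4, 0.2, 0.1]
opening: 0.0361
t 44.42 pos [ 0.6478 -0.2075  0.1835] rpy [179.99  -0.43  -6.67] F [0.4 0.2 0.1] open 36.1 j [ -1.  22.  -2.   0. -65.  85.]
    wrist x 0.6453 y -0.2066 yaw -6.5 res 0.10 n 2324
ALL x 0.6453 y -0.2066 yaw -6.6 res 0.10
    wrist x 0.3871 y -0.4679 yaw 35.7 res 1.05 n 1762
ALL x 0.3871 y -0.4679 yaw 35.7 res 1.05
    wrist x 0.8716 y 0.0256 yaw 3.3 res 0.76 n 3394
ALL x 0.8716 y 0.0256 yaw 3.3 res 0.76
need d [-149.8  242.2   -1. ] a [-0.02 -0.05 -8.51]
```

View pics/w24.png

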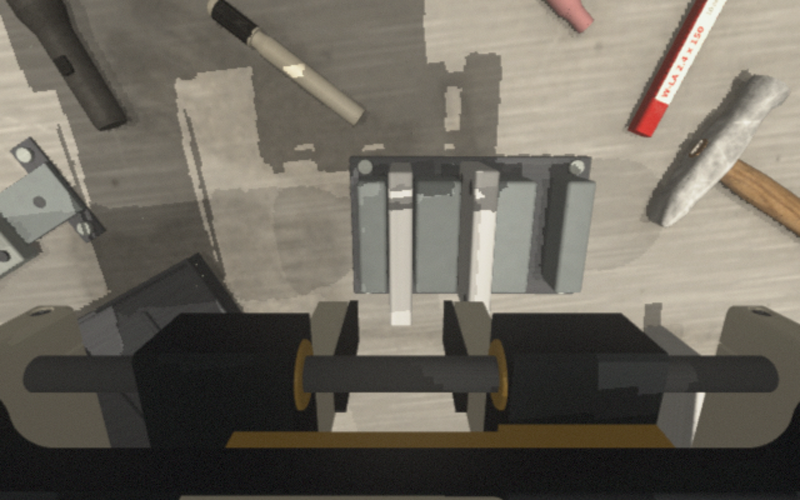

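```bash
python3 -m inch '[{"ax":0,"ay":0,"az":-8.5,"dx":-150,"dy":242,"dz":0,"fingers":36},{"ax":0,"ay":0,"az":-8.5,"dx":-150,"dy":242,"dz":0,"fingers":36},{"ax":0,"ay":0,"az":-8.5,"dx":-150,"dy":242,"dz":0,"fingers":36},{"ax":0,"ay":0,"az":-8.5,"dx":-150,"dy":242,"dz":0,"fingers":36},{"ax":0,"ay":0,"az":-8.5,"dx":-150,"dy":242,"dz":0,"fingers":36},{"ax":0,"ay":0,"az":-8.5,"dx":-150,"dy":242,"dz":40,"fingers":36},{"ax":0,"ay":0,"az":-8.5,"dx":-150,"dy":242,"dz":78,"fingers":36},{"ax":0,"ay":0,"az":-8.5,"dx":-150,"dy":242,"dz":78,"fingers":36}]'
python3 - <<'E'
from h import *
st();need([.4685,-.4300,.043],1.8)
save(snapshot("wrist"),"w25",None,1.25)
E
```

```text
clock: 45.52
tool_pos: [0.4655, -0.4286, 0.0967]
orientation: [-179.7, 0.4, 1.8]
force: [0.1, -0.1, 0.3]
opening: 0.036
t 45.52 pos [ 0.4655 -0.4286  0.0967] rpy [-179.75    0.41    1.75] F [ 0.1 -0.1  0.3] open 36.0 j [-25.  23. -14.  -0. -54. 117.]
need d [ 3.3  1.8 53.7] a [-0.25  0.41 -0.05]
```

View pics/w25.png

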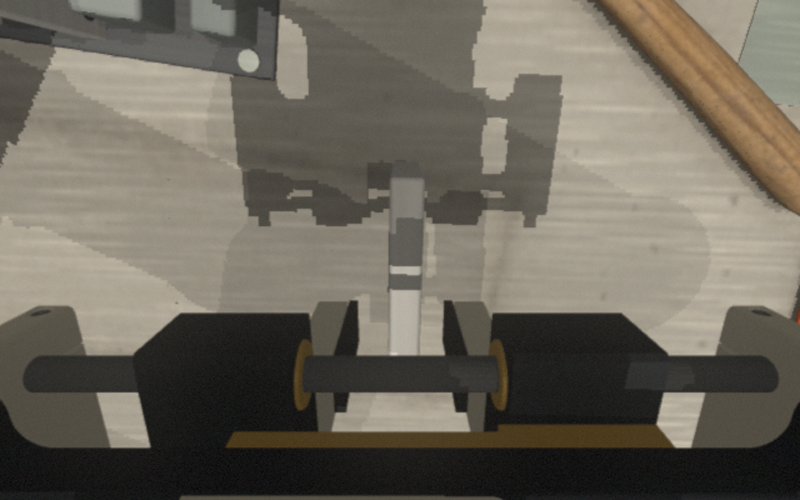

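```bash
python3 -m inch '[{"ax":0,"ay":0,"az":0,"dx":0,"dy":0,"dz":0,"fingers":36},{"ax":0,"ay":0,"az":0,"dx":0,"dy":0,"dz":0,"fingers":36}]'; python3 -c "
from h import *
need([.4685,-.4300,.043],1.8)"
```

```text
clock: 45.82
tool_pos: [0.4693, -0.4303, 0.1026]
orientation: [179.9, -0.1, 1.8]
force: [-0.2, 0.6, 0.6]
opening: 0.036
need d [-0.9 -0.4 59.6] a [ 0.08 -0.12  0.03]
```

```bash
python3 -m inch '[{"ax":0,"ay":0,"az":0,"dx":-0.5,"dy":0,"dz":35,"fingers":36},{"ax":0,"ay":0,"az":0,"dx":-0.5,"dy":0,"dz":58,"fingers":36},{"ax":0,"ay":0,"az":0,"dx":-0.5,"dy":0,"dz":58,"fingers":36},{"ax":0,"ay":0,"az":0,"dx":-0.5,"dy":0,"dz":58,"fingers":5},{"ax":0,"ay":0,"az":0,"dx":-0.5,"dy":0,"dz":58,"fingers":5},{"ax":0,"ay":0,"az":0,"dx":-0.5,"dy":0,"dz":58,"fingers":5},{"ax":0,"ay":0,"az":0,"dx":-0.5,"dy":0,"dz":58,"fingers":5}]'; python3 -c "
from h import *
st();need([.6320,-.3175,.17],-6.7)"
```

```text
clock: 46.7
tool_pos: [0.4685, -0.4303, 0.0442]
orientation: [179.9, -0.1, 1.8]
force: [-0.8, 1.0, 6.2]
opening: 0.0156
t 46.7 pos [ 0.4685 -0.4303  0.0442] rpy [ 1.7994e+02 -9.0000e-02  1.8300e+00] F [-0.8  1.   6.2] open 15.6 j [-25.  26. -17.   0. -47. 117.]
need d [ 167.2 -107.4 -125.6] a [ 0.06 -0.09  8.53]
```

```bash
python3 -m inch '[{"ax":0,"ay":0,"az":0,"dx":0,"dy":0,"dz":-60,"fingers":5},{"ax":0,"ay":0,"az":0,"dx":0,"dy":0,"dz":-115,"fingers":5},{"ax":0,"ay":0,"az":8.5,"dx":167.2,"dy":-107.4,"dz":-126,"fingers":5},{"ax":0,"ay":0,"az":8.5,"dx":167.2,"dy":-107.4,"dz":-126,"fingers":5},{"ax":0,"ay":0,"az":8.5,"dx":167.2,"dy":-107.4,"dz":-126,"fingers":5},{"ax":0,"ay":0,"az":8.5,"dx":167.2,"dy":-107.4,"dz":-126,"fingers":5},{"ax":0,"ay":0,"az":8.5,"dx":167.2,"dy":-107.4,"dz":-126,"fingers":5},{"ax":0,"ay":0,"az":8.5,"dx":167.2,"dy":-107.4,"dz":-126,"fingers":5}]'
python3 - <<'E'
from h import *
st();need([.6320,-.3175,.071],-6.7)
save(snapshot("wrist"),"w26",None,1.25)
E
```

```text
clock: 47.7
tool_pos: [0.6303, -0.3179, 0.1685]
orientation: [-180.0, 0.1, -6.8]
force: [-0.3, 0.5, -3.8]
opening: 0.0159
t 47.7 pos [ 0.6303 -0.3179  0.1685] rpy [-1.7998e+02  8.0000e-02 -6.7500e+00] F [-0.3  0.5 -3.8] open 15.9 j [-11.  26.   1.  -0. -65.  94.]
need d [ 1.8 -0.5 97.5] a [-0.02  0.08 -0.05]
```

View pics/w26.png

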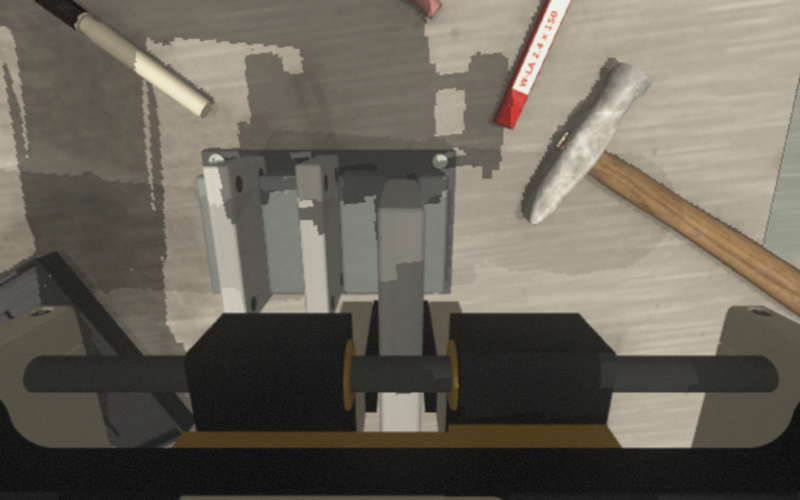

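```bash
python3 -m inch '[{"ax":0,"ay":0,"az":0,"dx":1.3,"dy":0,"dz":45,"fingers":5},{"ax":0,"ay":0,"az":0,"dx":1.3,"dy":0,"dz":75,"fingers":5},{"ax":0,"ay":0,"az":0,"dx":1.3,"dy":0,"dz":82,"fingers":5},{"ax":0,"ay":0,"az":0,"dx":1.3,"dy":0,"dz":87,"fingers":5},{"ax":0,"ay":0,"az":0,"dx":1.3,"dy":0,"dz":92,"fingers":5},{"ax":0,"ay":0,"az":0,"dx":1.3,"dy":0,"dz":97,"fingers":5},{"ax":0,"ay":0,"az":0,"dx":1.3,"dy":0,"dz":97,"fingers":5}]'; python3 -c "
from h import *
st();need([.6320,-.3175,.0505],-6.7)"
```

```text
clock: 48.62
tool_pos: [0.6327, -0.3174, 0.0719]
orientation: [-180.0, 0.0, -6.7]
force: [-0.2, -0.3, -3.2]
opening: 0.0158
t 48.62 pos [ 0.6327 -0.3174  0.0719] rpy [-1.8e+02  1.0e-02 -6.7e+00] F [-0.2 -0.3 -3.2] open 15.8 j [-11.  30.  -5.  -0. -55.  94.]
need d [-0.7  0.2 21.4] a [-0.    0.01  0.  ]
```

```bash
python3 -m inch '[{"ax":0,"ay":0,"az":0,"dx":0,"dy":0,"dz":7,"fingers":5},{"ax":0,"ay":0,"az":0,"dx":0,"dy":0,"dz":14,"fingers":5},{"ax":0,"ay":0,"az":0,"dx":0,"dy":0,"dz":19,"fingers":5},{"ax":0,"ay":0,"az":0,"dx":0,"dy":0,"dz":21,"fingers":5},{"ax":0,"ay":0,"az":0,"dx":0,"dy":0,"dz":22.5,"fingers":5},{"ax":0,"ay":0,"az":0,"dx":0,"dy":0,"dz":22.5,"fingers":5}]'
```

```text
clock: 49.38
tool_pos: [0.6329, -0.3177, 0.0503]
orientation: [180.0, -0.0, -6.7]
force: [-2.6, 1.6, 3.2]
opening: 0.0159
```

```bash
python3 -m inch '[{"ax":0,"ay":0,"az":0,"dx":0,"dy":0,"dz":0,"fingers":22},{"ax":0,"ay":0,"az":0,"dx":0,"dy":0,"dz":0,"fingers":32},{"ax":0,"ay":0,"az":0,"dx":0,"dy":0,"dz":0,"fingers":32},{"ax":0,"ay":0,"az":0,"dx":0,"dy":0,"dz":-40,"fingers":32},{"ax":0,"ay":0,"az":0,"dx":0,"dy":0,"dz":-90,"fingers":36},{"ax":0,"ay":0,"az":0,"dx":0,"dy":0,"dz":-150,"fingers":36},{"ax":0,"ay":0,"az":0,"dx":-90,"dy":0,"dz":-210,"fingers":36},{"ax":0,"ay":0,"az":0,"dx":-90,"dy":0,"dz":-210,"fingers":36}]'
python3 - <<'E'
from h import *
st();
S,f=meas("plate_1",("side","wrist"),box,.04,np.radians(-6),z=.006)
S2,f=meas("blank_1",("scene","side"),cyl,.036,np.radians(23),z=.036)
save(S["wrist"],"w27",None,1.25);save(S["side"],"sd27",(230,110,430,310),3.5);save(S2["scene"],"sc27",(190,100,400,310),3.5)
E
```

```text
clock: 50.38
tool_pos: [0.5426, -0.307, 0.2614]
orientation: [180.0, -0.1, -6.7]
force: [-0.0, -1.0, 0.9]
opening: 0.0363
t 50.38 pos [ 0.5426 -0.307   0.2614] rpy [ 1.7998e+02 -1.2000e-01 -6.6900e+00] F [-0.  -1.   0.9] open 36.3 j [-12.  15.  -3.   0. -72.  95.]
    side x 0.6327 y -0.3114 yaw -13.3 res 0.39 n 733
    wrist x 0.6329 y -0.3170 yaw -6.8 res 0.08 n 1871
ALL x 0.6330 y -0.3169 yaw -7.0 res 0.24
    side x 0.6447 y -0.1833 yaw -20.9 res 0.65 n 547
    wrist x 0.6451 y -0.2073 yaw -6.5 res 0.17 n 3249
ALL x 0.6452 y -0.2061 yaw -5.1 res 0.44
    side x 0.6380 y -0.2381 yaw -20.7 res 0.69 n 564
    wrist x 0.6388 y -0.2622 yaw -6.8 res 0.07 n 2601
ALL x 0.6387 y -0.2622 yaw -6.9 res 0.40
    side x 0.6787 y 0.0958 yaw -60.3 res 0.32 n 637
ALL x 0.6787 y 0.0958 yaw -60.3 res 0.32
    scene x 0.6504 y 0.1976 yaw -25.0 res 0.50 n 176
    side x 0.6472 y 0.1995 yaw 1.4 res 0.66 n 205
ALL x 0.6487 y 0.1987 yaw -0.9 res 0.63
    scene x 0.6322 y 0.2506 yaw 28.5 res 0.24 n 225
    side x 0.6307 y 0.2527 yaw 11.0 res 0.56 n 210
ALL x 0.6319 y 0.2506 yaw 16.4 res 0.42
    scene x 0.6467 y 0.3256 yaw 24.0 res 0.10 n 251
ALL x 0.6467 y 0.3256 yaw 24.0 res 0.10
    scene x 0.6574 y -0.2537 yaw 10.7 res 0.60 n 353
ALL x 0.6574 y -0.2537 yaw 10.7 res 0.60
    scene x 0.5938 y 0.2914 yaw -22.7 res 1.46 n 93
ALL x 0.5938 y 0.2914 yaw -22.7 res 1.46
    side x 0.6217 y 0.3567 yaw 26.5 res 0.09 n 301
ALL x 0.6217 y 0.3567 yaw 26.5 res 0.09
```

View pics/w27.png

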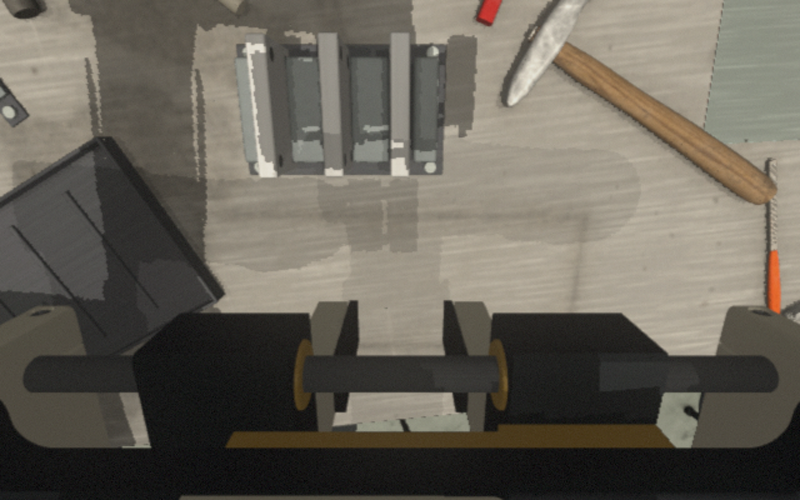

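View pics/sd27.png

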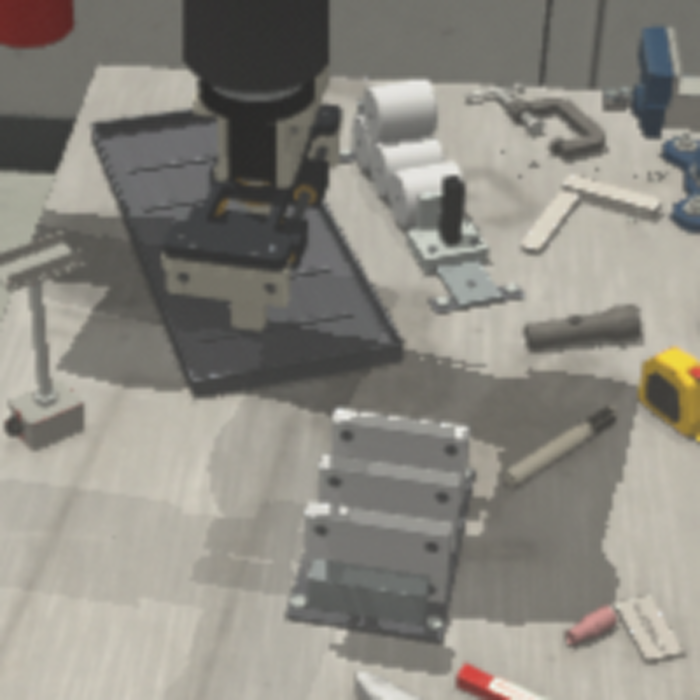

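View pics/sc27.png

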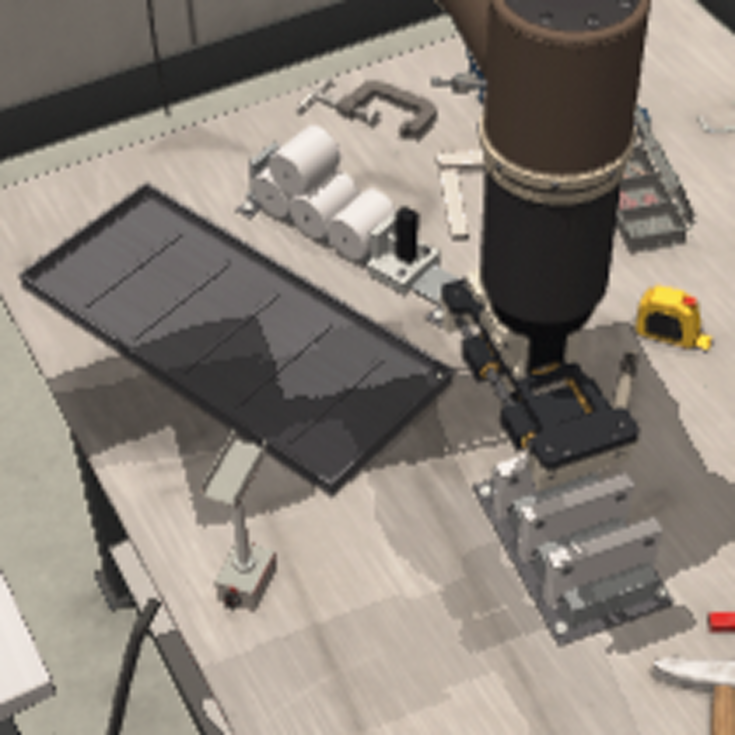

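```bash
python3 -c "
from h import *
need([.64,.20,.28],-66.9)"; python3 -m inch '[{"ax":0,"ay":0,"az":0,"dx":0,"dy":-100,"dz":-20,"fingers":60},{"ax":0,"ay":0,"az":60,"dx":38,"dy":-515,"dz":-20,"fingers":60},{"ax":0,"ay":0,"az":60,"dx":38,"dy":-515,"dz":-20,"fingers":60},{"ax":0,"ay":0,"az":60,"dx":38,"dy":-515,"dz":-20,"fingers":60},{"ax":0,"ay":0,"az":60,"dx":38,"dy":-515,"dz":-20,"fingers":60},{"ax":0,"ay":0,"az":60,"dx":38,"dy":-515,"dz":-20,"fingers":60},{"ax":0,"ay":0,"az":60,"dx":38,"dy":-515,"dz":-20,"fingers":60},{"ax":0,"ay":0,"az":60,"dx":38,"dy":-515,"dz":-20,"fingers":60}]'; python3 -c "
from h import *
st();need([.64,.20,.28],-66.9)"
```

```text
need d [  36.4 -514.7  -21.9] a [4.000e-02 1.200e-01 6.021e+01]
clock: 51.78
tool_pos: [0.6349, 0.1686, 0.2776]
orientation: [179.9, -0.0, -66.8]
force: [0.9, -1.4, 0.4]
opening: 0.0604
t 51.77 pos [0.6349 0.1686 0.2776] rpy [ 1.799e+02 -2.000e-02 -6.681e+01] F [ 0.9 -1.4  0.4] open 60.4 j [ 32.  17.   3.   0. -75.  -9.]
need d [-26.9 -17.   -2.5] a [ 0.1  -0.02  0.09]
```

```bash
python3 -m inch '[{"ax":0,"ay":0,"az":0,"dx":-24,"dy":-15,"dz":0,"fingers":60},{"ax":0,"ay":0,"az":0,"dx":-24,"dy":-15,"dz":0,"fingers":60},{"ax":0,"ay":0,"az":0,"dx":-24,"dy":-15,"dz":0,"fingers":60},{"ax":0,"ay":0,"az":0,"dx":-24,"dy":-15,"dz":0,"fingers":60}]'
python3 - <<'E'
from h import *
st()
C=np.array([.6326,.2475]);a=np.radians(23.1);ya=np.array([-np.sin(a),np.cos(a)]);xa=np.array([np.cos(a),np.sin(a)])
for z in(.036,.0845):
    S,f=meas("blank_1",("wrist",),cyl,z,np.radians(23),z=z)
    for g in f: d=np.array(g[:2])-C; print("z",z,"cradle",(d@xa).round(4),(d@ya).round(4),"res",round(g[3],2))
save(S["wrist"],"w28",None,1.25)
w=S["wrist"]
for d in landmark_of("stop_grip","wrist")[:2]:
    p=onz(w,d["position"],.072)[:2]-C; print("grip",d["score"],p@xa,p@ya)
E
```

```text
clock: 52.28
tool_pos: [0.6388, 0.1929, 0.279]
orientation: [180.0, -0.0, -66.8]
force: [0.4, 0.0, -0.7]
opening: 0.06
t 52.27 pos [0.6388 0.1929 0.279 ] rpy [180.    -0.   -66.77] F [ 0.4  0.  -0.7] open 60.0 j [ 34.  18.   4.   0. -76. -10.]
    wrist x 0.6165 y 0.2956 yaw 32.3 res 0.19 n 2623
ALL x 0.6165 y 0.2956 yaw 32.3 res 0.19
    wrist x 0.6549 y 0.1963 yaw 23.4 res 0.07 n 2289
ALL x 0.6549 y 0.1963 yaw 23.4 res 0.07
    wrist x 0.6330 y 0.2492 yaw 23.3 res 0.41 n 1568
ALL x 0.6330 y 0.2492 yaw 23.3 res 0.41
z 0.036 cradle 0.0041 0.0506 res 0.19
z 0.036 cradle 0.0004 -0.0558 res 0.07
z 0.036 cradle 0.0011 0.0014 res 0.41
    wrist x 0.6379 y 0.2375 yaw 23.3 res 0.87 n 1537
ALL x 0.6379 y 0.2375 yaw 23.3 res 0.87
    wrist x 0.6587 y 0.1909 yaw 23.2 res 0.38 n 2276
ALL x 0.6587 y 0.1909 yaw 23.2 res 0.38
    wrist x 0.6232 y 0.2727 yaw 23.2 res 0.04 n 2648
ALL x 0.6232 y 0.2727 yaw 23.2 res 0.04
z 0.0845 cradle 0.001 -0.0113 res 0.87
z 0.0845 cradle 0.0018 -0.0623 res 0.38
z 0.0845 cradle 0.0012 0.0269 res 0.04
grip 0.82 -0.00013140300563906074 -0.11454093444749526
```

View pics/w28.png

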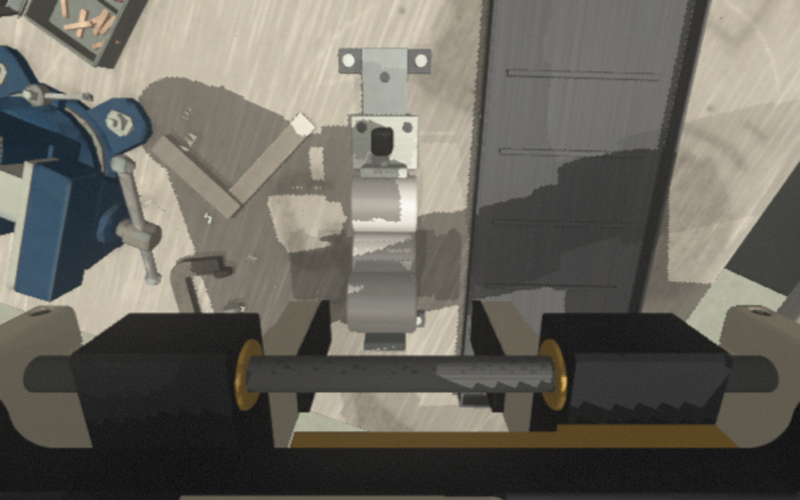

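```bash
python3 -c "
from plant import *
print(close_job()); print(get_obs()['clock'])"
```

```text
the job is handed in; nothing more can be done
None
the job is handed in; nothing more can be done
```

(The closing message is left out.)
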